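# Load the tub carrier and dock it on the analyser base

## Robot

A 7-joint arm with a two-finger parallel gripper is mounted at the origin on the work surface. World frame = base frame: x ahead of the robot, y to its left, z up, the work surface at z = 0. Lengths are in m, angles in rad, forces in N, time in s.
With the tool pointing down it reaches from about 0.35 to 0.9 m from the base axis. Payload 8.1 kg.
Tool frame: the origin (TCP) lies midway between the tips of the shut fingers; the grasp point (between the pads) lies 19 mm behind it; z points along the fingers, y is the line along which they close (so a half turn about z gives the same grasp; the last joint's range is limited). The gripper opens to 85 mm and grips with 20 to 120 N. Pads are 22 mm wide; open, the fingers measure 114 mm over their backs; the gripper's body (76 mm by 85 mm) begins 54 mm behind the grasp point. The pads swing forward as they close: fully open they stand 13 mm farther back than shut.
Start: joints at [-1.26, 0.434, 0.025, 1.573, -0.012, 1.134, -0.075], TCP at [0.251, 0.572, 0.231] pointing down, gripper open.
Joint ranges: [-2.62, 2.62], [-0.44, 2.09], [-1.27, 1.32], [0.08, 2.57], [-1.32, 4.46], [0.12, 2], [-2.74, 2.74]. Speed limits (rad/s): [2.22, 2.22, 3.01, 3.01, 3.14, 3.14, 3.14].

## Interface

Orientations are given as a unit quaternion [w, x, y, z].
In Python, from workcell import manip, eyes, job gives the robot as it stands.
- The arm moves only by the tool drive_tool, never from a script. Its argument "plan" is a list of rows, each an object of numbers: "x", "y", "z": the shift along the tool's x, y, z as a fraction of full scale; "spin": the turn about the tool's z as a fraction of full scale. In form: [{"x": .., "y": .., "z": .., "spin": ..}, ...]. A call has 1 to 8 rows; each row shifts and turns the commanded pose from where the row before left it, along the tool's axes as they then stand; what a row does not reach is not made up. Full scale, the value 1, is 0.02 m for a shift and 4 degrees for a turn. A row lasts 1/10 s, in which the tool goes at most 50 mm and 8.59 degrees, less where a joint would pass 70% of its speed; a pose out of reach is approached as far as the arm can. A call with a number of a shift or a turn outside -1 to 1 is refused whole. A call with a gripper value outside its range is refused whole. "fingers" is the gripper's target within -1 to 1 (shut at 1, half-way at 0, fully open at -1), set as the call begins (left out, the last holds). The fingers move at their own pace and stop on an object; "squeeze" is the grip in N (left out, the last holds). Time passes only in rows, so rows that do not move let the fingers close. It gives the time, the measured TCP pose, the force, the opening and the grip force at its end, in the units of the state.
- manip.observe(): the state, without advancing time (a new reading comes with each control period).
- eyes.grab_frame(name): name is "side" or "top"; returns the picture (384x512x3 uint8, blue, green, red); there is no depth.
- eyes.calibration(name): a dict with "camera_matrix" (3x3 intrinsics, pixels), "world_from_camera" (4x4, takes a point from camera to world coordinates). Camera axes: x right, y down, z forward; pixel columns grow to the right and rows downward; lengths in m; the calibration is good to about 2 mm. A picture is of the moment at which its call begins. calibration takes no time and is no camera call.
- job.sign_off(): hands the job in; it is judged then, once.
The state is a dict: "time_s": time; "joints": joint angles; "qd": joint speeds; "effort": joint torques, N m; "ee_pos": TCP position; "tool_rot": TCP orientation; "force": force on the tool from outside, world axes, zero at the start; "ft_torque": the same for the moment, N m; "finger_gap": finger opening in m; "gripper_force": force on a finger pad.
Only numpy, scipy, OpenCV 4.12 (cv2) and the standard library are available. Lean on these libraries where they do the work, as an engineer would, in place of code of your own. Each camera call takes 0.05 s, during which the arm holds its last target. There are 200 camera calls.

## Task

Load the analyser's tub carrier: nest every loose tapered tub upright into the stack of its own colour on the carrier, pressing each with only a light push so that it is snug but not wedged, with a gap of about 5 mm left between its collar and the collar of the tub below (never ram the collars together). Then lift the loaded carrier by its tall handle, set it down over the two pegs of the white dock, fully home and flat (either way round), and swing the red latch shut so that its tongue lies over the carrier's edge. Leave the bottle, the beaker and the jar where they stand.

Things in the scene. Friction and masses are not known exactly. Their poses are not given: they have to be found in the camera images.
- orange1: loose orange tapered square tub, open on top; 80 mm high, foot 38 mm square, widening 0.14 mm per mm on each side; straight collar 61 x 61 mm over the top 18 mm (grip it outside, on two facing sides). Wall 4 mm (gives a little), mouth 52 mm square. 90 g, weighted foot. Origin: underside centre, z up, x and y square to its sides (a quarter turn makes no difference). May be absent.
- orange2: loose orange tapered square tub, open on top; 80 mm high, foot 38 mm square, widening 0.14 mm per mm on each side; straight collar 61 x 61 mm over the top 18 mm (grip it outside, on two facing sides). Wall 4 mm (gives a little), mouth 52 mm square. 90 g, weighted foot. Origin: underside centre, z up, x and y square to its sides (a quarter turn makes no difference). May be absent.
- orange3: loose orange tapered square tub, open on top; 80 mm high, foot 38 mm square, widening 0.14 mm per mm on each side; straight collar 61 x 61 mm over the top 18 mm (grip it outside, on two facing sides). Wall 4 mm (gives a little), mouth 52 mm square. 90 g, weighted foot. Origin: underside centre, z up, x and y square to its sides (a quarter turn makes no difference). May be absent.
- blue1: loose blue tapered square tub, open on top; 80 mm high, foot 38 mm square, widening 0.14 mm per mm on each side; straight collar 61 x 61 mm over the top 18 mm (grip it outside, on two facing sides). Wall 4 mm (gives a little), mouth 52 mm square. 90 g, weighted foot. Origin: underside centre, z up, x and y square to its sides (a quarter turn makes no difference). May be absent.
- blue2: loose blue tapered square tub, open on top; 80 mm high, foot 38 mm square, widening 0.14 mm per mm on each side; straight collar 61 x 61 mm over the top 18 mm (grip it outside, on two facing sides). Wall 4 mm (gives a little), mouth 52 mm square. 90 g, weighted foot. Origin: underside centre, z up, x and y square to its sides (a quarter turn makes no difference). May be absent.
- carrier: loose, 0.45 kg. Grey tray 84 (x) x 212 (y) x 14 mm with square 13 mm through holes at x = +-27 mm, y = 0. Upright handle bar in the middle, 14 (x) x 24 (y) mm, black grip at its top; pinch it across x. At y = +72 mm (orange) and -72 mm (blue) a tub like the loose ones is fixed on the tray. Beside a stack the fingers have room only if they close along x. Origin: tray's underside centre, z up
- orange_start (a point): underside centre of the fixed orange tub, 14 mm above the carrier's origin, axes as the carrier's. Underside of a nested tub above that of the tub below: first touch 28.5 mm; by its own weight 28 mm; a push of 6 to 12 N takes it to 25.5 to 22 mm, where it stays (the collar gap is 18 mm less), up to 2 mm off-centre; over 16 N it wedges. A push also reaches the tubs below.
- blue_start (a point): underside centre of the fixed blue tub, 14 mm above the carrier's origin; nesting exactly as for orange_start
- handle_top (a point): top centre of the carrier's handle, 200 mm above the tray's underside, axes as the carrier's
- dock: fixed white dock plate, x from -108 to +52 mm, 236 (y) x 16 mm thick, with a grey patch where the tray goes. Two steel pegs, 10 mm thick, 13 mm high with tapered tips, stand on it at x = +27 and -27 mm, y = 0; the latch post at x = -85 mm, y = 0. Origin: on the bench, under the middle of the carrier's place, z up
- dock_seat (a point): middle of the dock's top face between the pegs, 16 mm above the bench, axes as the dock's: where the centre of the carrier's underside must come, tray along the dock's y (either way round)
- latch (a joint): red two-armed latch on the upright post at x = -85 mm, y = 0 of the dock. 0 = open: 60 mm tongue along the dock's +y, tail along -y; grows clockwise seen from above to a stop at 1.6 rad; at 1.57 shut: tongue along +x over the tray's edge, tail along -x. Stays where left; about 1.5 N at the pin moves it. Arm 16 mm wide, 8 mm thick, underside 33 mm above the bench
- latch_pin (a point): on the latch's upright red pin, 14 mm thick, on the tail 50 mm from the post's axis; this point is 67 mm above the bench, the pin's top 14 mm higher; push it or pinch it from above
- reagent: bystander: brown bottle, 64 mm wide, 150 mm tall, origin at the underside centre
- beaker: bystander: glass beaker, 72 mm wide, 90 mm tall, origin at the underside centre
- jar: bystander: white jar, 72 mm wide, 80 mm tall, origin at the underside centre
Mind the look-alikes: they are no part of the job. Leave any purple look-alike of the orange2 alone. What is shaped like the blue2 but turquoise is not meant.

How it is judged:
By the outcome, as a careful person would: the job done as asked, in the order asked, and still so for the second after the job is handed in, with the robot touching nothing.
Of orange1, orange2, orange3, blue1, blue2 only 3 to 4 are there at a start; the rules pass over those that are not, and their reading is None.
At some moment in a run one of orange1, orange2, orange3, blue1, blue2, carrier may be knocked a few centimetres aside while the robot is not near it.
It also fails if it takes over 208 s, if anything falls off the work surface, if the arm or the gripper's body presses on something with over 40 N, if the wrist force passes 120 N, or if a joint passes its speed limit or range.

## Working session

There is one attempt and no reset: what is moved stays moved. The work goes in short steps, Python scripts to look and compute and a tool call to move; the robot and the scene stay as the last step left them, time stands still between calls to the robot, and variables do not carry over. Pictures are saved under pics/ and viewed, at most 14 in all, crops included, and the job is handed in when it is done.

Besides the shell and the picture viewer there is one more tool, called after "Emit:" as name(argument=value, ...) on one line, values as JSON. drive_tool: Moves the arm, as the interface text tells. Shift numbers are shares of 0.02 m and turn numbers shares of 4 degrees, none past 1 either way. Its arguments: {"type":"object","properties":{"plan":{"type":"array"},"fingers":{"type":"number"},"squeeze":{"type":"number"}},"required":["plan"]}

```bash
mkdir -p pics
cat > h.py <<'E'
import numpy as np,cv2
from workcell import manip,eyes,job
def cal(n):
    c=eyes.calibration(n);return np.array(c["camera_matrix"]),np.array(c["world_from_camera"])
def ray(n,u,v):
    K,T=cal(n);d=T[:3,:3]@np.linalg.inv(K)@np.array([u,v,1.]);return T[:3,3],d
def onz(n,u,v,z):
    o,d=ray(n,u,v);return (o+d*(z-o[2])/d[2])
def pix(n,p):
    K,T=cal(n);q=T[:3,:3].T@(np.array(p)-T[:3,3]);q=K@q;return q[:2]/q[2]
E
python3 - <<'E'
from h import *
np.set_printoptions(precision=3,suppress=True)
for n in("top","side"):
    f=eyes.grab_frame(n);cv2.imwrite(f"pics/{n}0.png",f);cv2.imwrite(f"pics/{n}0b.png",cv2.resize(f,(800,600),interpolation=cv2.INTER_CUBIC));print(cal(n))
print(manip.observe())
E
```

```text
(array([[420.03 ,   0.   , 254.425],
       [  0.   , 420.03 , 190.108],
       [  0.   ,   0.   ,   1.   ]]), array([[-0.023, -0.995,  0.092,  0.421],
       [-1.   ,  0.023, -0.   ,  0.007],
       [-0.002, -0.092, -0.996,  1.308],
       [ 0.   ,  0.   ,  0.   ,  1.   ]]))
(array([[487.102,   0.   , 261.817],
       [  0.   , 487.102, 186.587],
       [  0.   ,   0.   ,   1.   ]]), array([[ 0.855, -0.254,  0.451, -0.018],
       [-0.517, -0.46 ,  0.722, -0.917],
       [ 0.024, -0.851, -0.525,  0.811],
       [ 0.   ,  0.   ,  0.   ,  1.   ]]))
{'time_s': 0.1, 'joints': array([-1.26 ,  0.435,  0.025,  1.574, -0.012,  1.134, -0.075]), 'qd': array([-0.002, -0.002,  0.001, -0.002,  0.   ,  0.002, -0.002]), 'effort': array([  0.003, -67.175,   1.028, -31.691,   0.016,   0.007,   0.   ]), 'ee_pos': array([0.251, 0.572, 0.231]), 'tool_rot': array([-0.   ,  0.205,  0.979, -0.001]), 'force': array([ 1.006,  0.12 , -0.198]), 'ft_torque': array([ 0.006, -0.015,  0.028]), 'gripper_force': 0.0, 'finger_gap': 0.0856212938521264}
```

View pics/top0b.png

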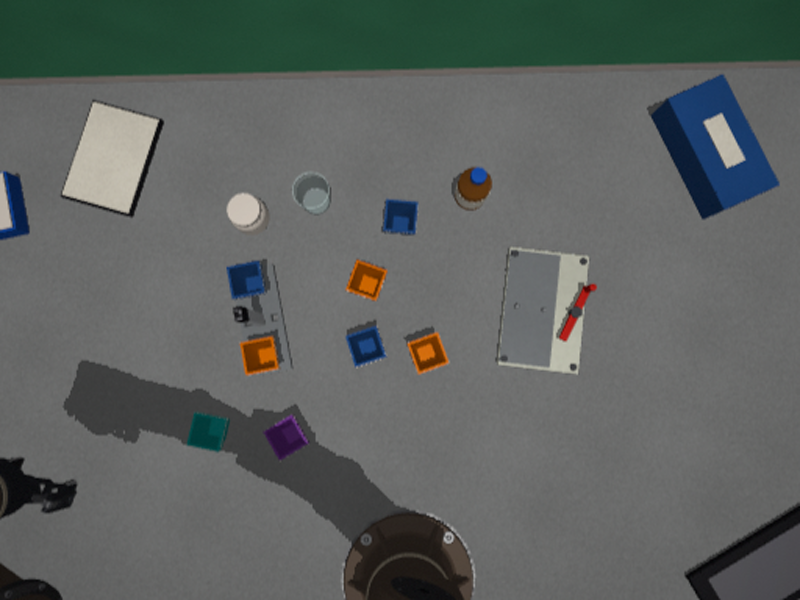

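View pics/side0b.png

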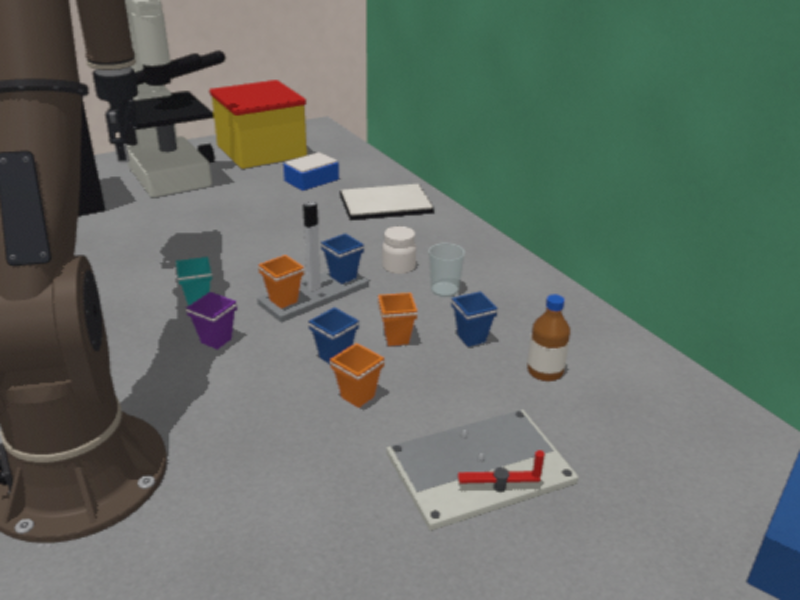

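Top view (800 px image): loose orange tubs are at (367,280) and (427,352), loose blue at (400,217) and (366,346). The carrier is at (260,315), with fixed orange at (260,355) and fixed blue at (246,280). The dock is at (543,310), with the latch pin at (590,288). The look-alikes to leave alone are purple at (286,437) and turquoise at (208,432).

```bash
cat >> h.py <<'E'
np.set_printoptions(precision=4,suppress=True)
HS={'orange':((5,150,90),(18,255,255)),'blue':((104,120,40),(118,255,255))}
def blobs(f,c,amin=250):
    m=cv2.inRange(cv2.cvtColor(f,cv2.COLOR_BGR2HSV),*HS[c])
    S=4;g=cv2.resize(m,None,fx=S,fy=S,interpolation=cv2.INTER_CUBIC)
    cs,_=cv2.findContours((g>127).astype(np.uint8),cv2.RETR_EXTERNAL,cv2.CHAIN_APPROX_NONE)
    return [((k[:,0]+.5)/S-.5) for k in cs if cv2.contourArea(k)>amin*S*S]
def tub(c,zt,n="top"):
    P=np.array([onz(n,u,v,zt)[:2] for u,v in c])*1000
    h=cv2.convexHull(P.astype(np.float32))[:,0]
    a=np.radians(cv2.minAreaRect(h)[2]); a=(a+np.pi/4)%(np.pi/2)-np.pi/4
    R=np.array([[np.cos(a),np.sin(a)],[-np.sin(a),np.cos(a)]])
    q=P@R.T; cam=R@(cal(n)[1][:2,3]*1000); ce=[]; ext=[]
    for i in(0,1):
        lo,hi=np.percentile(q[:,i],2),np.percentile(q[:,i],98); ext.append(hi-lo)
        mid=(lo+hi)/2; s=np.clip((mid-cam[i])/60,-1,1)
        w=(s+1)/2; ce.append(w*(hi-30.5)+(1-w)*(lo+30.5))
    return R.T@np.array(ce),np.degrees(a),np.array(ext)
def tubs(f,amin=250):
    for c in HS:
        for k in blobs(f,c,amin):
            u=k.mean(0)
            if not(130<u[0]<320 and 100<u[1]<260): continue
            for z in (.080,.094):
                p,a,e=tub(k,z);print(c,u,'zt',z,'p',p,'yaw',a,'ext',e)
E
python3 - <<'E'
from h import *
f=cv2.imread("pics/top0.png");tubs(f)
g=cv2.cvtColor(f,cv2.COLOR_BGR2HSV)
cv2.imwrite("pics/dock.png",cv2.resize(f[150:250,310:390],None,fx=6,fy=6,interpolation=cv2.INTER_CUBIC))
cv2.imwrite("pics/carr.png",cv2.resize(f[130:290,135:290],None,fx=3.7,fy=3.7,interpolation=cv2.INTER_CUBIC))
E
```

```text
orange [165.5029 227.0117] zt 0.08 p [433.2423 270.6149] yaw 9.979938507080082 ext [62.9969 64.9823]
orange [165.5029 227.0117] zt 0.094 p [432.8297 267.2097] yaw 9.979981422424318 ext [62.2784 64.2412]
orange [273.4909 225.4636] zt 0.08 p [430.1112 -46.7338] yaw 18.978780746459964 ext [63.2371 62.9058]
orange [273.4909 225.4636] zt 0.094 p [429.952  -45.8053] yaw 18.97877883911133 ext [62.5159 62.1884]
orange [233.6597 178.8858] zt 0.08 p [570.8632  66.7512] yaw -21.381904602050774 ext [63.5087 63.2354]
orange [233.6597 178.8858] zt 0.094 p [568.7018  65.8748] yaw -21.38189697265625 ext [62.7844 62.5143]
blue [233.755  221.1614] zt 0.08 p [445.1123  70.1479] yaw 17.073154449462894 ext [60.8237 62.1826]
blue [233.755  221.1614] zt 0.094 p [444.6978  69.0663] yaw 17.073266983032223 ext [60.1299 61.4735]Traceback (most recent call last):
  File "<stdin>", line 2, in <module>
  File "h.py", line 35, in tubs
    p,a,e=tub(k,z);print(c,u,'zt',z,'p',p,'yaw',a,'ext',e)
          ~~~^^^^^
  File "h.py", line 19, in tub
    P=np.array([onz(n,u,v,zt)[:2] for u,v in c])*1000
                ~~~^^^^^^^^^^
  File "h.py", line 8, in onz
    o,d=ray(n,u,v);return (o+d*(z-o[2])/d[2])
        ~~~^^^^^^^
  File "h.py", line 6, in ray
    K,T=cal(n);d=T[:3,:3]@np.linalg.inv(K)@np.array([u,v,1.]);return T[:3,3],d
        ~~~^^^
  File "h.py", line 4, in cal
    c=eyes.calibration(n);return np.array(c["camera_matrix"]),np.array(c["world_from_camera"])
ValueError: time passes only in moves, steps and waits
```

```bash
python3 - <<'E'
import numpy as np,pickle
from workcell import eyes
d={n:(lambda c:(np.array(c["camera_matrix"]),np.array(c["world_from_camera"])))(eyes.calibration(n)) for n in("top","side")}
pickle.dump(d,open("cal.pkl","wb"))
E
python3 - <<'E'
s=open('h.py').read()
s=s.replace('''    c=eyes.calibration(n);return np.array(c["camera_matrix"]),np.array(c["world_from_camera"])''','''    return CAL[n]''').replace("import numpy as np,cv2","import numpy as np,cv2,pickle\nCAL=pickle.load(open('cal.pkl','rb'))")
open('h.py','w').write(s)
E
python3 - <<'E'
from h import *
f=cv2.imread("pics/top0.png");tubs(f)
cv2.imwrite("pics/dock.png",cv2.resize(f[150:250,310:390],None,fx=6,fy=6,interpolation=cv2.INTER_CUBIC))
cv2.imwrite("pics/carr.png",cv2.resize(f[130:290,135:290],None,fx=3.7,fy=3.7,interpolation=cv2.INTER_CUBIC))
E
```

```text
orange [165.5029 227.0117] zt 0.08 p [433.2423 270.6149] yaw 9.979938507080082 ext [62.9969 64.9823]
orange [165.5029 227.0117] zt 0.094 p [432.8297 267.2097] yaw 9.979981422424318 ext [62.2784 64.2412]
orange [273.4909 225.4636] zt 0.08 p [430.1112 -46.7338] yaw 18.978780746459964 ext [63.2371 62.9058]
orange [273.4909 225.4636] zt 0.094 p [429.952  -45.8053] yaw 18.97877883911133 ext [62.5159 62.1884]
orange [233.6597 178.8858] zt 0.08 p [570.8632  66.7512] yaw -21.381904602050774 ext [63.5087 63.2354]
orange [233.6597 178.8858] zt 0.094 p [568.7018  65.8748] yaw -21.38189697265625 ext [62.7844 62.5143]
blue [233.755  221.1614] zt 0.08 p [445.1123  70.1479] yaw 17.073154449462894 ext [60.8237 62.1826]
blue [233.755  221.1614] zt 0.094 p [444.6978  69.0663] yaw 17.073266983032223 ext [60.1299 61.4735]
blue [156.659  178.4347] zt 0.08 p [576.0672 295.2341] yaw 10.088675498962402 ext [62.8934 62.86  ]
blue [156.659  178.4347] zt 0.094 p [574.0157 291.5457] yaw 10.088704109191895 ext [62.1761 62.1431]
blue [255.8241 138.4685] zt 0.08 p [690.3507  -0.5872] yaw -6.809974670410173 ext [63.5008 62.17  ]
blue [255.8241 138.4685] zt 0.094 p [686.9154  -0.5966] yaw -6.809974670410173 ext [62.7766 61.4611]
```

View pics/dock.png

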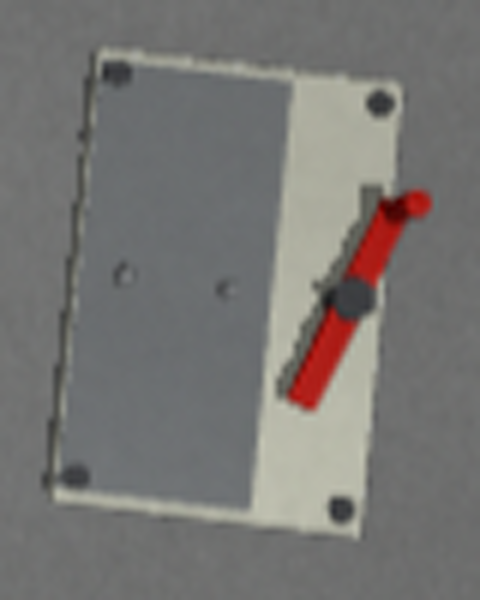

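View pics/carr.png

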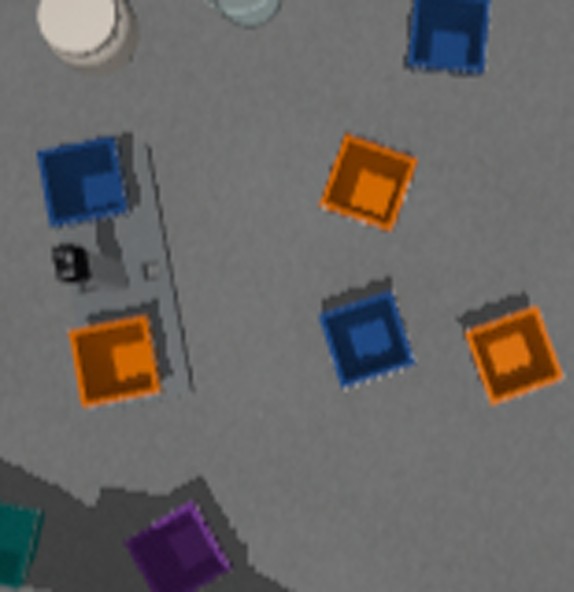

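The crops confirm it. The true orange and blue tubs are the ones listed, and the purple and turquoise ones stand apart. The dock pegs are at about (124,275) and (226,290) in the dock crop, and the latch is open by about 25–30° with its pin at the upper right. Next, plan the first pick: the blue tub at (445,70) mm.

```bash
cat >> h.py <<'E'
from scipy.spatial.transform import Rotation as Ro
def toolR(q): return Ro.from_quat([q[1],q[2],q[3],q[0]])
def go(x,y,z,ang=None,start=None):
    """units of spin then x,y,z (tool frame after spin); ang = world angle of tool y, mod 180"""
    o=manip.observe();R=toolR(o["tool_rot"]);p=o["ee_pos"];Y=R.apply([0,1,0]);a0=np.degrees(np.arctan2(Y[1],Y[0]))
    d=0 if ang is None else (ang-a0+90)%180-90
    R2=Ro.from_euler('z',d,degrees=True)*R
    v=R2.inv().apply(np.array([x,y,z])-(p if start is None else np.array(start)))/.02
    print('t',round(o["time_s"],2),'pos',p,'a0',round(a0,2),'spin',round(-d/4,3),'xyz',v,'F',o["force"],'gap',round(o["finger_gap"],4))
E
python3 -c "
from h import *
go(.445,.070,.231,107.1)"
```

```text
t 0.1 pos [0.2512 0.5718 0.2306] a0 66.29 spin -10.203 xyz [ -1.8841 -26.8319   0.0182] F [ 1.0059  0.1195 -0.1978] gap 0.0856
```

Emit:
drive_tool(plan=[{"spin":-1},{"spin":-1},{"spin":-1},{"spin":-1},{"spin":-1},{"spin":-1},{"spin":-1},{"spin":-1}], fingers=-1, squeeze=25)

```text
invalid input
```

Emit:
drive_tool(plan=[{"spin":-1},{"spin":-1},{"spin":-0.2},{"y":-1},{"y":-1},{"y":-1},{"y":-1},{"y":-1}])

```text
invalid input
```

Emit:
drive_tool(plan=[{"y":-1},{"y":-1},{"y":-1},{"y":-1},{"y":-1},{"y":-1},{"y":-1},{"y":-1}])

```text
invalid input
```

Emit:
drive_tool(plan=[{"y":-1},{"y":-1},{"y":-1},{"y":-1},{"y":-1},{"y":-1},{"y":-1},{"y":-1}])

```text
invalid input
```

Emit:
drive_tool(plan=[{"y":-1,"x":-0.9},{"y":-1,"x":-1},{"y":-1},{"y":-1},{"y":-1},{"y":-0.8},{},{}])

```text
invalid input
```

```bash
python3 -c "
from h import *
f=eyes.grab_frame('top');cv2.imwrite('pics/t1.png',f)
go(.4451,.0701,.050,107.1)
tubs(f)" | grep -v 0.094
```

```text
t 0.15 pos [0.2512 0.5719 0.2307] a0 66.29 spin -10.203 xyz [ -1.8879 -26.8209   9.0672] F [ 0.452  -0.0765 -0.4316] gap 0.0853
orange [165.5029 227.0117] zt 0.08 p [433.2423 270.6149] yaw 9.979938507080082 ext [62.9969 64.9823]
orange [273.497  225.4879] zt 0.08 p [429.9766 -46.7801] yaw 18.978780746459964 ext [63.4816 62.9058]
orange [233.9519 178.6713] zt 0.08 p [570.8703  66.7486] yaw -21.381904602050774 ext [63.4988 63.2571]
blue [233.755  221.1614] zt 0.08 p [445.1123  70.1479] yaw 17.073154449462894 ext [60.8237 62.1826]
blue [156.659  178.4347] zt 0.08 p [576.0672 295.2341] yaw 10.088675498962402 ext [62.8934 62.86  ]
blue [255.8475 138.4232] zt 0.08 p [690.3519  -0.5882] yaw -6.809974670410173 ext [63.5027 62.1729]
```

Each row evidently needs all four keys.

Emit:
drive_tool(plan=[{"x":0,"y":0,"z":0,"spin":-1},{"x":0,"y":0,"z":0,"spin":-1},{"x":0,"y":0,"z":0,"spin":-1},{"x":0,"y":0,"z":0,"spin":-1},{"x":0,"y":0,"z":0,"spin":-1},{"x":0,"y":0,"z":0,"spin":-1},{"x":0,"y":0,"z":0,"spin":-1},{"x":0,"y":0,"z":0,"spin":-1}], fingers=-1, squeeze=25)

```text
time_s: 0.95
ee_pos: [0.2513, 0.572, 0.231]
tool_rot: [-0.0, -0.074, 0.997, -0.0]
force: [0.0, 0.5, -0.3]
finger_gap: 0.085
gripper_force: 0.0
```

Emit:
drive_tool(plan=[{"x":0,"y":0,"z":0,"spin":-1},{"x":0,"y":0,"z":0,"spin":-1},{"x":0,"y":0,"z":0,"spin":-0.2},{"x":0,"y":-1,"z":0,"spin":0},{"x":0,"y":-1,"z":0,"spin":0},{"x":0,"y":-1,"z":0,"spin":0},{"x":0,"y":-1,"z":0,"spin":0},{"x":0,"y":-1,"z":0,"spin":0}])

```text
time_s: 1.75
ee_pos: [0.2809, 0.4758, 0.2312]
tool_rot: [-0.0, -0.148, 0.989, -0.0]
force: [0.3, 0.8, 0.0]
finger_gap: 0.0857
gripper_force: 0.0
```

Emit:
drive_tool(plan=[{"x":0,"y":-1,"z":0,"spin":0},{"x":0,"y":-1,"z":0,"spin":0},{"x":0,"y":-1,"z":0,"spin":0},{"x":0,"y":-1,"z":0,"spin":0},{"x":0,"y":-1,"z":0,"spin":0},{"x":0,"y":-1,"z":0,"spin":0},{"x":0,"y":-1,"z":0,"spin":0},{"x":0,"y":-1,"z":0,"spin":0}])

```text
time_s: 2.55
ee_pos: [0.3279, 0.3226, 0.2313]
tool_rot: [0.0, -0.148, 0.989, 0.0]
force: [0.8, -0.3, -0.3]
finger_gap: 0.0854
gripper_force: 0.0
```

Emit:
drive_tool(plan=[{"x":0,"y":-1,"z":0,"spin":0},{"x":0,"y":-1,"z":0,"spin":0},{"x":0,"y":-1,"z":0,"spin":0},{"x":0,"y":-1,"z":0,"spin":0},{"x":0,"y":-1,"z":0,"spin":0},{"x":0,"y":-1,"z":0,"spin":0},{"x":0,"y":-1,"z":0,"spin":0},{"x":0,"y":-1,"z":0,"spin":0}])

```text
time_s: 3.35
ee_pos: [0.3748, 0.1697, 0.2314]
tool_rot: [0.0, -0.148, 0.989, 0.0]
force: [-0.1, 1.3, -1.0]
finger_gap: 0.0853
gripper_force: 0.0
```

Emit:
drive_tool(plan=[{"x":-0.9,"y":-1,"z":0,"spin":0},{"x":-1,"y":-1,"z":0,"spin":0},{"x":0,"y":-1,"z":0,"spin":0},{"x":0,"y":-1,"z":0,"spin":0},{"x":0,"y":-1,"z":0,"spin":0},{"x":0,"y":-0.8,"z":0,"spin":0},{"x":0,"y":0,"z":0,"spin":0},{"x":0,"y":0,"z":0,"spin":0}])

```text
time_s: 4.15
ee_pos: [0.4449, 0.0713, 0.2313]
tool_rot: [-0.0, -0.148, 0.989, 0.0]
force: [-0.2, -0.3, 0.5]
finger_gap: 0.0854
gripper_force: 0.0
```

```bash
python3 -c "
from h import *
go(.4451,.0701,.050,107.1)"
```

```text
t 4.15 pos [0.4449 0.0713 0.2313] a0 107.02 spin -0.02 xyz [ 0.0076 -0.0619  9.0652] F [-0.1636 -0.2872  0.5351] gap 0.0854
```

Emit:
drive_tool(plan=[{"x":0,"y":-0.06,"z":1,"spin":0},{"x":0,"y":0,"z":1,"spin":0},{"x":0,"y":0,"z":1,"spin":0},{"x":0,"y":0,"z":1,"spin":0},{"x":0,"y":0,"z":1,"spin":0},{"x":0,"y":0,"z":1,"spin":0},{"x":0,"y":0,"z":1,"spin":0},{"x":0,"y":0,"z":1,"spin":0}])

```text
time_s: 4.95
ee_pos: [0.4452, 0.0714, 0.0706]
tool_rot: [0.0, -0.149, 0.989, 0.0]
force: [0.8, -0.1, 0.2]
finger_gap: 0.0851
gripper_force: 0.0
```

Emit:
drive_tool(plan=[{"x":0,"y":0,"z":1,"spin":0},{"x":0,"y":0,"z":0.07,"spin":0},{"x":0,"y":0,"z":0,"spin":0}])

```text
time_s: 5.25
ee_pos: [0.4451, 0.0706, 0.0499]
tool_rot: [-0.001, -0.149, 0.989, 0.0]
force: [0.3, -0.2, 0.7]
finger_gap: 0.0855
gripper_force: 0.0
```

Emit:
drive_tool(plan=[{"x":0,"y":0,"z":0,"spin":0},{"x":0,"y":0,"z":0,"spin":0},{"x":0,"y":0,"z":0,"spin":0},{"x":0,"y":0,"z":0,"spin":0},{"x":0,"y":0,"z":0,"spin":0},{"x":0,"y":0,"z":0,"spin":0},{"x":0,"y":0,"z":0,"spin":0},{"x":0,"y":0,"z":0,"spin":0}], fingers=1, squeeze=25)

```text
time_s: 6.05
ee_pos: [0.4462, 0.0703, 0.0509]
tool_rot: [0.001, -0.149, 0.989, 0.0]
force: [-1.1, 0.3, 6.7]
finger_gap: 0.0609
gripper_force: 26.5
```

Emit:
drive_tool(plan=[{"x":0,"y":0,"z":-1,"spin":0},{"x":0,"y":0,"z":-1,"spin":0},{"x":0,"y":0,"z":-1,"spin":0},{"x":0,"y":0,"z":-1,"spin":0},{"x":0,"y":0,"z":-1,"spin":0},{"x":0,"y":0,"z":-1,"spin":0},{"x":0,"y":0,"z":-1,"spin":0},{"x":0,"y":0,"z":-1,"spin":0}])

```text
time_s: 6.85
ee_pos: [0.4453, 0.0699, 0.2113]
tool_rot: [0.0, -0.148, 0.989, 0.0]
force: [1.0, -0.5, -2.1]
finger_gap: 0.0606
gripper_force: 28.6
```

```bash
python3 -c "
from h import *
for i in range(3):print(manip.observe()['force'])
f=eyes.grab_frame('top');cv2.imwrite('pics/t2.png',f)
g=eyes.grab_frame('side');cv2.imwrite('pics/s2.png',g)
cv2.imwrite('pics/s2b.png',np.hstack([cv2.resize(g[100:280,100:340],None,fx=1.66,fy=1.66),cv2.resize(f[100:280,100:340],None,fx=1.66,fy=1.66)]))
go(.5740,.2915,.20,99.8)
tubs(f)"
```

```text
[ 0.9824 -0.5414 -2.0688]
[ 0.9824 -0.5414 -2.0688]
[ 0.9824 -0.5414 -2.0688]
t 6.95 pos [0.4469 0.0703 0.2126] a0 107.08 spin 1.819 xyz [-8.142   9.818   0.6759] F [ 0.0309  0.2724 -1.2864] gap 0.0605
orange [165.5029 227.0117] zt 0.08 p [433.2423 270.6149] yaw 9.979938507080082 ext [62.9969 64.9823]
orange [165.5029 227.0117] zt 0.094 p [432.8297 267.2097] yaw 9.979981422424318 ext [62.2784 64.2412]
orange [273.4848 225.4394] zt 0.08 p [430.434  -46.6228] yaw 18.978780746459964 ext [62.6472 62.9058]
orange [273.4848 225.4394] zt 0.094 p [430.269  -45.6962] yaw 18.978776931762688 ext [61.9328 62.1884]
orange [233.7228 177.6493] zt 0.08 p [570.8467  66.2938] yaw -20.269119262695305 ext [63.1687 63.0493]
orange [233.7228 177.6493] zt 0.094 p [568.6895  65.4138] yaw -20.26909637451171 ext [62.4483 62.3303]
blue [156.659  178.4347] zt 0.08 p [576.0672 295.2341] yaw 10.088675498962402 ext [62.8934 62.86  ]
blue [156.659  178.4347] zt 0.094 p [574.0157 291.5457] yaw 10.088704109191895 ext [62.1761 62.1431]
blue [255.8597 138.4262] zt 0.08 p [690.3958  -0.7384] yaw -7.145210266113274 ext [63.5409 61.9423]
blue [255.8597 138.4262] zt 0.094 p [686.9584  -0.7519] yaw -7.145210266113274 ext [62.8162 61.2359]
```

View pics/s2b.png

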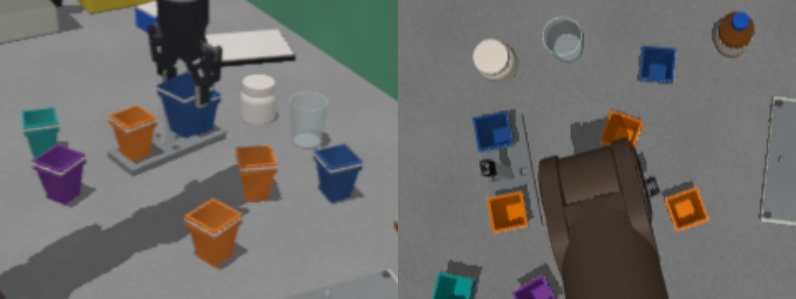

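Holding the blue tub (side view shows it upright in the fingers).

Emit:
drive_tool(plan=[{"x":0,"y":0,"z":0,"spin":1},{"x":0,"y":0,"z":0,"spin":0.82},{"x":-1,"y":0,"z":0,"spin":0},{"x":-1,"y":0,"z":0,"spin":0},{"x":-1,"y":0,"z":0,"spin":0},{"x":-1,"y":0,"z":0,"spin":0},{"x":-1,"y":0,"z":0,"spin":0},{"x":-1,"y":0,"z":0,"spin":0}])

```text
time_s: 7.75
ee_pos: [0.564, 0.0904, 0.2092]
tool_rot: [-0.0, -0.085, 0.996, -0.0]
force: [0.1, 0.4, -1.5]
finger_gap: 0.0612
gripper_force: 28.6
```

Emit:
drive_tool(plan=[{"x":-1,"y":0,"z":0,"spin":0},{"x":-1,"y":1,"z":0,"spin":0},{"x":-0.14,"y":1,"z":0,"spin":0},{"x":0,"y":1,"z":0,"spin":0},{"x":0,"y":1,"z":0,"spin":0},{"x":0,"y":1,"z":0,"spin":0},{"x":0,"y":1,"z":0,"spin":0},{"x":0,"y":1,"z":0,"spin":0}])

```text
time_s: 8.55
ee_pos: [0.5814, 0.2362, 0.2091]
tool_rot: [-0.0, -0.085, 0.996, -0.0]
force: [-0.5, -0.2, -1.0]
finger_gap: 0.0608
gripper_force: 28.6
```

Emit:
drive_tool(plan=[{"x":0,"y":1,"z":0,"spin":0},{"x":0,"y":1,"z":0,"spin":0},{"x":0,"y":0.82,"z":0,"spin":0},{"x":0,"y":0,"z":1,"spin":0},{"x":0,"y":0,"z":1,"spin":0},{"x":0,"y":0,"z":0,"spin":0},{"x":0,"y":0,"z":0,"spin":0},{"x":0,"y":0,"z":0,"spin":0}])

```text
time_s: 9.35
ee_pos: [0.5731, 0.2913, 0.171]
tool_rot: [0.001, -0.085, 0.996, 0.0]
force: [0.3, 0.0, -1.0]
finger_gap: 0.0609
gripper_force: 28.6
```

```bash
python3 -c "
from h import *
go(.5740,.2915,.096,99.8)
g=eyes.grab_frame('side');cv2.imwrite('pics/s3.png',g)
# check carrier unmoved: fixed orange
f=eyes.grab_frame('top');tubs(f,150)"
```

```text
t 9.35 pos [0.5731 0.2913 0.171 ] a0 99.78 spin -0.005 xyz [-0.0414  0.0025  3.7484] F [ 0.3433  0.0419 -0.9574] gap 0.0609
orange [166.351  226.1405] zt 0.08 p [432.9127 270.5638] yaw 11.199886322021484 ext [63.3667 65.1331]
orange [166.351  226.1405] zt 0.094 p [432.5016 267.1513] yaw 11.19991111755371 ext [62.6441 64.3903]
orange [273.497  225.4364] zt 0.08 p [430.3934 -46.6613] yaw 18.97877883911133 ext [62.7357 62.5403]
orange [273.497  225.4364] zt 0.094 p [430.2294 -45.7349] yaw 18.97874641418457 ext [62.0202 61.8271]
orange [234.152 178.652] zt 0.08 p [570.8716  66.7481] yaw -21.381904602050774 ext [63.5011 63.2449]
orange [234.152 178.652] zt 0.094 p [568.7102  65.8717] yaw -21.38189697265625 ext [62.777  62.5237]
orange [303.2317 117.6513] zt 0.08 p [ 743.5067 -141.3682] yaw -20.598724365234375 ext [53.7112 59.5014]
orange [303.2317 117.6513] zt 0.094 p [ 739.5524 -139.4164] yaw -20.598686218261722 ext [53.0987 58.8228]
blue [155.3712 182.6403] zt 0.08 p [551.5399 309.3209] yaw 9.41950035095215 ext [40.9381 80.7966]
blue [155.3712 182.6403] zt 0.094 p [549.7634 305.4752] yaw 9.419498443603512 ext [40.4713 79.8752]
blue [255.8362 138.4715] zt 0.08 p [690.3959  -0.7381] yaw -7.145210266113274 ext [63.5402 61.9386]
blue [255.8362 138.4715] zt 0.094 p [686.9585  -0.7516] yaw -7.145210266113274 ext [62.8155 61.2322]
```

Emit:
drive_tool(plan=[{"x":-0.04,"y":0,"z":0.6,"spin":0},{"x":0,"y":0,"z":0.6,"spin":0},{"x":0,"y":0,"z":0.6,"spin":0},{"x":0,"y":0,"z":0.6,"spin":0},{"x":0,"y":0,"z":0.5,"spin":0},{"x":0,"y":0,"z":0.3,"spin":0},{"x":0,"y":0,"z":0.3,"spin":0},{"x":0,"y":0,"z":0,"spin":0}])

```text
time_s: 10.25
ee_pos: [0.5731, 0.2912, 0.0992]
tool_rot: [-0.0, -0.086, 0.996, -0.0]
force: [-0.3, -0.0, -0.8]
finger_gap: 0.0611
gripper_force: 28.6
```

Emit:
drive_tool(plan=[{"x":0,"y":0,"z":0.1,"spin":0},{"x":0,"y":0,"z":0,"spin":0},{"x":0,"y":0,"z":0,"spin":0}])

```text
time_s: 10.55
ee_pos: [0.5734, 0.2914, 0.0983]
tool_rot: [0.0, -0.085, 0.996, 0.0]
force: [-0.7, 0.0, -0.7]
finger_gap: 0.0607
gripper_force: 28.6
```

Continue in 1 mm steps until touch.

Emit:
drive_tool(plan=[{"x":0,"y":0,"z":0.1,"spin":0},{"x":0,"y":0,"z":0.1,"spin":0},{"x":0,"y":0,"z":0,"spin":0}])

```text
time_s: 10.85
ee_pos: [0.5736, 0.2912, 0.0939]
tool_rot: [0.0, -0.085, 0.996, -0.0]
force: [1.3, -1.3, -1.6]
finger_gap: 0.0608
gripper_force: 28.6
```

Emit:
drive_tool(plan=[{"x":0,"y":0,"z":0.05,"spin":0},{"x":0,"y":0,"z":0.05,"spin":0},{"x":0,"y":0,"z":0,"spin":0}])

```text
time_s: 11.15
ee_pos: [0.5738, 0.2913, 0.0922]
tool_rot: [0.001, -0.085, 0.996, 0.0]
force: [2.7, -0.5, 1.4]
finger_gap: 0.0608
gripper_force: 29.0
```

Emit:
drive_tool(plan=[{"x":0,"y":0,"z":0.05,"spin":0},{"x":0,"y":0,"z":0,"spin":0},{"x":0,"y":0,"z":0,"spin":0}])

```text
time_s: 11.45
ee_pos: [0.5739, 0.2914, 0.0913]
tool_rot: [0.001, -0.085, 0.996, 0.0]
force: [3.6, -1.2, 4.4]
finger_gap: 0.061
gripper_force: 29.2
```

Emit:
drive_tool(plan=[{"x":-0.05,"y":0,"z":0,"spin":0},{"x":0,"y":0,"z":0,"spin":0},{"x":0,"y":0,"z":0,"spin":0}])

```text
time_s: 11.75
ee_pos: [0.5741, 0.2914, 0.0909]
tool_rot: [-0.0, -0.085, 0.996, -0.0]
force: [1.0, -0.8, 5.1]
finger_gap: 0.0606
gripper_force: 29.3
```

Emit:
drive_tool(plan=[{"x":-0.05,"y":0,"z":0,"spin":0},{"x":0,"y":0,"z":0,"spin":0},{"x":0,"y":0,"z":0,"spin":0}])

```text
time_s: 12.05
ee_pos: [0.5745, 0.2915, 0.0905]
tool_rot: [-0.001, -0.086, 0.996, -0.0]
force: [-1.2, -1.8, 4.1]
finger_gap: 0.061
gripper_force: 29.2
```

Emit:
drive_tool(plan=[{"x":0.02,"y":0.02,"z":0.06,"spin":0},{"x":0,"y":0,"z":0,"spin":0},{"x":0,"y":0,"z":0,"spin":0}])

```text
time_s: 12.35
ee_pos: [0.5746, 0.2917, 0.0895]
tool_rot: [-0.0, -0.085, 0.996, -0.0]
force: [-0.8, -2.8, 3.4]
finger_gap: 0.0608
gripper_force: 29.1
```

Emit:
drive_tool(plan=[{"x":0,"y":0,"z":0.04,"spin":0},{"x":0,"y":0,"z":0,"spin":0},{"x":0,"y":0,"z":0,"spin":0}])

```text
time_s: 12.65
ee_pos: [0.5748, 0.2917, 0.089]
tool_rot: [-0.0, -0.085, 0.996, -0.0]
force: [-1.4, -4.5, 4.5]
finger_gap: 0.0606
gripper_force: 30.3
```

Emit:
drive_tool(plan=[{"x":0.03,"y":-0.08,"z":0.03,"spin":0},{"x":0,"y":0,"z":0,"spin":0},{"x":0,"y":0,"z":0,"spin":0}])

```text
time_s: 12.95
ee_pos: [0.5748, 0.2915, 0.0889]
tool_rot: [0.001, -0.086, 0.996, 0.001]
force: [-0.8, -0.7, 6.5]
finger_gap: 0.0609
gripper_force: 31.5
```

Emit:
drive_tool(plan=[{"x":0,"y":0,"z":0.05,"spin":0},{"x":0,"y":0,"z":0,"spin":0},{"x":0,"y":0,"z":0,"spin":0}])

```text
time_s: 13.25
ee_pos: [0.5749, 0.2915, 0.0885]
tool_rot: [0.001, -0.086, 0.996, 0.001]
force: [-2.6, -1.4, 12.9]
finger_gap: 0.0604
gripper_force: 35.9
```

Emit:
drive_tool(plan=[{"x":0,"y":0,"z":-0.02,"spin":0},{"x":0,"y":0,"z":0,"spin":0},{"x":0,"y":0,"z":0,"spin":0}])

```text
time_s: 13.55
ee_pos: [0.5749, 0.2914, 0.0886]
tool_rot: [0.001, -0.086, 0.996, 0.001]
force: [-1.6, -1.0, 8.4]
finger_gap: 0.0609
gripper_force: 35.2
```

Emit:
drive_tool(plan=[{"x":0,"y":0,"z":0,"spin":0},{"x":0,"y":0,"z":0,"spin":0},{"x":0,"y":0,"z":0,"spin":0},{"x":0,"y":0,"z":0,"spin":0},{"x":0,"y":0,"z":0,"spin":0}], fingers=-1)

```text
time_s: 14.05
ee_pos: [0.5744, 0.2904, 0.0876]
tool_rot: [-0.0, -0.085, 0.996, 0.0]
force: [-0.5, -0.2, 0.7]
finger_gap: 0.0856
gripper_force: 0.0
```

Emit:
drive_tool(plan=[{"x":0,"y":0,"z":-0.5,"spin":0},{"x":0,"y":0,"z":-1,"spin":0},{"x":0,"y":0,"z":-1,"spin":0},{"x":0,"y":0,"z":-1,"spin":0},{"x":0,"y":0,"z":-1,"spin":0},{"x":0,"y":0,"z":-1,"spin":0},{"x":0,"y":0,"z":-1,"spin":0},{"x":0,"y":0,"z":-0.5,"spin":0}])

```text
time_s: 14.85
ee_pos: [0.5752, 0.2906, 0.2304]
tool_rot: [0.001, -0.085, 0.996, 0.001]
force: [0.4, -0.3, -0.2]
finger_gap: 0.0855
gripper_force: 0.0
```

```bash
python3 -c "
from h import *
g=eyes.grab_frame('side');cv2.imwrite('pics/s4.png',g)
f=eyes.grab_frame('top');cv2.imwrite('pics/t4.png',f)
u=pix('side',[.574,.2915,.08]).astype(int);print(u)
c=lambda n:cv2.resize(g[u[1]-40:u[1]+50,u[0]-60:u[0]+50],None,fx=7,fy=6.6,interpolation=cv2.INTER_CUBIC)
cv2.imwrite('pics/s4b.png',c(0))
for z in (.014,.094,.096,.117,.118,.119,.12): print(z,pix('side',[.574,.2915,z]))
go(.571,.067,.20,68.6)
"
```

```text
[218 159]
0.014 [218.5712 177.708 ]
0.094 [217.9985 155.5877]
0.096 [217.9838 155.019 ]
0.117 [217.8279 148.9994]
0.118 [217.8204 148.7105]
0.119 [217.813  148.4215]
0.12 [217.8055 148.1322]
t 14.95 pos [0.5752 0.2907 0.2296] a0 99.8 spin 7.8 xyz [ -3.8792 -10.4917   1.479 ] F [0.2448 0.1945 0.4896] gap 0.0852
```

View pics/s4b.png

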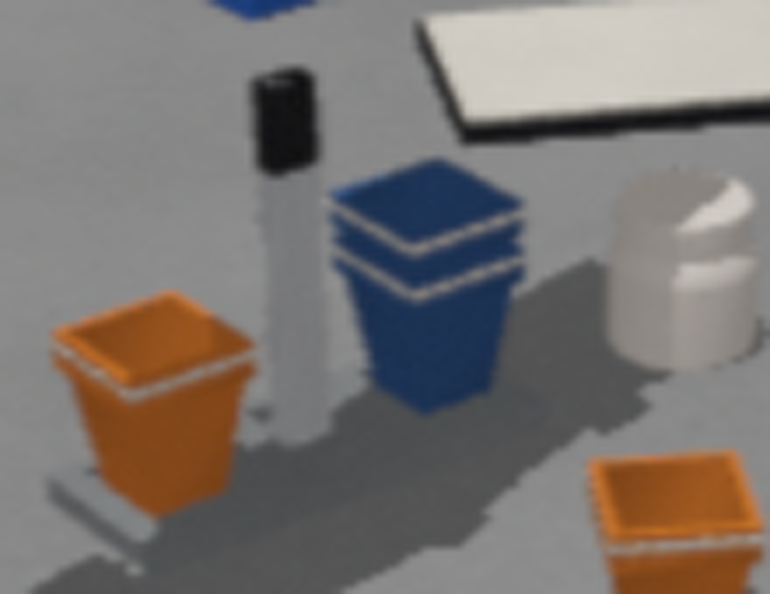

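Nested: the side crop shows the blue stripes at (415,250) and (415,297). That is about 24 mm spacing, or a gap of roughly 6 mm. Next is the orange tub at (571,67).

Emit:
drive_tool(plan=[{"x":0,"y":0,"z":0,"spin":1},{"x":0,"y":0,"z":0,"spin":1},{"x":0,"y":0,"z":0,"spin":1},{"x":0,"y":0,"z":0,"spin":1},{"x":0,"y":0,"z":0,"spin":1},{"x":0,"y":0,"z":0,"spin":1},{"x":0,"y":0,"z":0,"spin":1},{"x":0,"y":0,"z":0,"spin":0.8}])

```text
time_s: 15.75
ee_pos: [0.5739, 0.29, 0.2264]
tool_rot: [-0.001, 0.187, 0.982, -0.001]
force: [1.0, 0.4, -0.8]
finger_gap: 0.0855
gripper_force: 0.0
```

Emit:
drive_tool(plan=[{"x":-0.5,"y":-1,"z":0,"spin":0},{"x":-0.5,"y":-1,"z":0,"spin":0},{"x":-0.5,"y":-1,"z":0,"spin":0},{"x":-0.5,"y":-1,"z":0,"spin":0},{"x":-0.5,"y":-1,"z":0,"spin":0},{"x":-0.5,"y":-1,"z":0,"spin":0},{"x":-0.5,"y":-1,"z":0,"spin":0},{"x":-0.38,"y":-1,"z":0,"spin":0}])

```text
time_s: 16.55
ee_pos: [0.5879, 0.1118, 0.2266]
tool_rot: [-0.001, 0.186, 0.983, -0.0]
force: [-0.1, 0.4, -0.0]
finger_gap: 0.0855
gripper_force: 0.0
```

Emit:
drive_tool(plan=[{"x":0,"y":-1,"z":0,"spin":0},{"x":0,"y":-1,"z":0,"spin":0},{"x":0,"y":-0.5,"z":0,"spin":0},{"x":0,"y":0,"z":1,"spin":0},{"x":0,"y":0,"z":1,"spin":0},{"x":0,"y":0,"z":1,"spin":0},{"x":0,"y":0,"z":0,"spin":0},{"x":0,"y":0,"z":0,"spin":0}])

```text
time_s: 17.35
ee_pos: [0.5699, 0.0667, 0.168]
tool_rot: [-0.0, 0.185, 0.983, 0.0]
force: [1.3, -1.1, 0.1]
finger_gap: 0.0853
gripper_force: 0.0
```

```bash
python3 -c "
from h import *
f=eyes.grab_frame('top');cv2.imwrite('pics/t5.png',f);tubs(f,100)
go(.571,.067,.053,68.6)
" | grep -v 0.094
```

```text
orange [165.4912 227.0146] zt 0.08 p [433.2423 270.6149] yaw 9.979938507080082 ext [62.9969 64.7378]
orange [273.4848 225.4394] zt 0.08 p [430.434  -46.6228] yaw 18.978780746459964 ext [62.6472 62.9058]
orange [304.534 119.544] zt 0.08 p [ 731.2093 -147.3784] yaw 8.868937492370605 ext [41.0775 58.8609]
blue [157.8713 177.6196] zt 0.08 p [579.4736 301.9508] yaw 9.1607084274292 ext [65.2793 68.9119]
blue [256.998  137.8982] zt 0.08 p [690.6335  -3.455 ] yaw -1.451889038085921 ext [65.5374 56.544 ]
t 17.4 pos [0.5704 0.0667 0.1686] a0 68.63 spin 0.007 xyz [-0.0168  0.0182  5.7794] F [-0.0368 -0.2006  0.2533] gap 0.0854
```

Emit:
drive_tool(plan=[{"x":0,"y":0,"z":1,"spin":0},{"x":0,"y":0,"z":1,"spin":0},{"x":0,"y":0,"z":1,"spin":0},{"x":0,"y":0,"z":1,"spin":0},{"x":0,"y":0,"z":1,"spin":0},{"x":0,"y":0,"z":0.7,"spin":0},{"x":0,"y":0,"z":0,"spin":0},{"x":0,"y":0,"z":0,"spin":0}])

```text
time_s: 18.2
ee_pos: [0.5707, 0.0665, 0.0545]
tool_rot: [0.0, 0.186, 0.983, 0.0]
force: [0.2, 0.3, 0.5]
finger_gap: 0.0854
gripper_force: 0.0
```

Emit:
drive_tool(plan=[{"x":0,"y":0,"z":0,"spin":0},{"x":0,"y":0,"z":0,"spin":0},{"x":0,"y":0,"z":0,"spin":0},{"x":0,"y":0,"z":0,"spin":0},{"x":0,"y":0,"z":0,"spin":0},{"x":0,"y":0,"z":0,"spin":0},{"x":0,"y":0,"z":0,"spin":0},{"x":0,"y":0,"z":0,"spin":0}], fingers=1, squeeze=25)

```text
time_s: 19.0
ee_pos: [0.5708, 0.0665, 0.0549]
tool_rot: [0.001, 0.186, 0.983, 0.0]
force: [-0.1, -0.5, 6.2]
finger_gap: 0.0609
gripper_force: 26.6
```

Emit:
drive_tool(plan=[{"x":0,"y":0,"z":-1,"spin":0},{"x":0,"y":0,"z":-1,"spin":0},{"x":0,"y":0,"z":-1,"spin":0},{"x":0,"y":0,"z":-1,"spin":0},{"x":0,"y":0,"z":-1,"spin":0},{"x":0,"y":0,"z":-1,"spin":0},{"x":0,"y":0,"z":-1,"spin":0},{"x":0,"y":0,"z":-1,"spin":0}])

```text
time_s: 19.8
ee_pos: [0.5699, 0.0665, 0.215]
tool_rot: [0.0, 0.186, 0.983, 0.0]
force: [0.4, -0.7, -0.5]
finger_gap: 0.0608
gripper_force: 28.4
```

Emit:
drive_tool(plan=[{"x":0,"y":0,"z":0,"spin":-1},{"x":0,"y":0,"z":0,"spin":-1},{"x":0,"y":0,"z":0,"spin":-1},{"x":0,"y":0,"z":0,"spin":-1},{"x":0,"y":0,"z":0,"spin":-1},{"x":0,"y":0,"z":0,"spin":-1},{"x":0,"y":0,"z":0,"spin":-1},{"x":0,"y":0,"z":0,"spin":-0.8}])

```text
time_s: 20.6
ee_pos: [0.57, 0.0664, 0.2141]
tool_rot: [0.0, -0.087, 0.996, 0.0]
force: [-0.2, 0.4, -0.8]
finger_gap: 0.0607
gripper_force: 28.5
```

```bash
python3 -c "
from h import *
f=eyes.grab_frame('top');cv2.imwrite('pics/t6.png',f);tubs(f,100)
go(.4331,.2665,.170,99.8)
" | grep -v 0.08
```

```text
orange [165.4912 227.0146] zt 0.094 p [432.8297 267.2097] yaw 9.979981422424318 ext [62.2784 63.9995]
orange [273.4848 225.4394] zt 0.094 p [430.269  -45.6962] yaw 18.978776931762688 ext [61.9328 62.1884]
orange [304.6341 119.5645] zt 0.094 p [ 727.2779 -145.3254] yaw 8.868920326232908 ext [40.6176 57.8818]
blue [157.875  177.5841] zt 0.094 p [577.377  298.1914] yaw 9.160736083984379 ext [64.5364 68.127 ]
blue [257.3767 137.9204] zt 0.094 p [687.2016  -3.6382] yaw -1.4518966674804694 ext [64.7907 55.1449]
```

```bash
python3 -c "
from h import *
go(.4331,.2665,.170,99.8)"
```

```text
t 20.65 pos [0.57   0.0664 0.2141] a0 100.13 spin 0.082 xyz [ 5.0424 11.0254  2.2035] F [-0.109  -0.2985 -0.509 ] gap 0.0605
```

Emit:
drive_tool(plan=[{"x":0,"y":0,"z":0,"spin":0.08},{"x":1,"y":0,"z":0,"spin":0},{"x":1,"y":0,"z":0,"spin":0},{"x":1,"y":0,"z":0,"spin":0},{"x":1,"y":0,"z":0,"spin":0},{"x":1,"y":1,"z":0,"spin":0},{"x":0.04,"y":1,"z":0,"spin":0},{"x":0,"y":1,"z":0,"spin":0}])

```text
time_s: 21.45
ee_pos: [0.4601, 0.1094, 0.2142]
tool_rot: [0.0, -0.081, 0.997, 0.0]
force: [0.5, 1.0, -0.7]
finger_gap: 0.0608
gripper_force: 28.5
```

Emit:
drive_tool(plan=[{"x":0,"y":1,"z":0,"spin":0},{"x":0,"y":1,"z":0,"spin":0},{"x":0,"y":1,"z":0,"spin":0},{"x":0,"y":1,"z":0,"spin":0},{"x":0,"y":1,"z":0,"spin":0},{"x":0,"y":1,"z":0,"spin":0},{"x":0,"y":1,"z":0,"spin":0},{"x":0,"y":1,"z":0,"spin":0}])

```text
time_s: 22.25
ee_pos: [0.4342, 0.2676, 0.2139]
tool_rot: [0.0, -0.082, 0.997, 0.0]
force: [-0.2, 0.1, -1.5]
finger_gap: 0.0607
gripper_force: 28.5
```

Emit:
drive_tool(plan=[{"x":0,"y":0.03,"z":1,"spin":0},{"x":0,"y":0,"z":1,"spin":0},{"x":0,"y":0,"z":0,"spin":0},{"x":0,"y":0,"z":0,"spin":0}])

```text
time_s: 22.65
ee_pos: [0.4343, 0.2673, 0.1741]
tool_rot: [-0.0, -0.082, 0.997, -0.0]
force: [0.3, 0.5, -1.2]
finger_gap: 0.0603
gripper_force: 28.4
```

```bash
python3 -c "
from h import *
go(.4331,.2665,.100,99.8)"
```

```text
t 22.65 pos [0.4343 0.2673 0.1741] a0 99.41 spin -0.097 xyz [ 0.0648 -0.0286  3.7035] F [ 0.2896  0.4848 -1.1796] gap 0.0603
```

Emit:
drive_tool(plan=[{"x":0.05,"y":-0.03,"z":0.6,"spin":-0.08},{"x":0,"y":0,"z":0.6,"spin":0},{"x":0,"y":0,"z":0.6,"spin":0},{"x":0,"y":0,"z":0.6,"spin":0},{"x":0,"y":0,"z":0.6,"spin":0},{"x":0,"y":0,"z":0.4,"spin":0},{"x":0,"y":0,"z":0.25,"spin":0},{"x":0,"y":0,"z":0,"spin":0}])

```text
time_s: 23.45
ee_pos: [0.4331, 0.2664, 0.1]
tool_rot: [-0.0, -0.085, 0.996, -0.0]
force: [-0.7, -1.0, -0.6]
finger_gap: 0.061
gripper_force: 28.5
```

Emit:
drive_tool(plan=[{"x":0,"y":0,"z":0.1,"spin":0},{"x":0,"y":0,"z":0.05,"spin":0},{"x":0,"y":0,"z":0,"spin":0}])

```text
time_s: 23.75
ee_pos: [0.4337, 0.2666, 0.0979]
tool_rot: [0.0, -0.085, 0.996, 0.0]
force: [0.5, -0.7, -2.0]
finger_gap: 0.0606
gripper_force: 28.5
```

Emit:
drive_tool(plan=[{"x":0,"y":0,"z":0.05,"spin":0},{"x":0,"y":0,"z":0,"spin":0},{"x":0,"y":0,"z":0,"spin":0}])

```text
time_s: 24.05
ee_pos: [0.4336, 0.2667, 0.0969]
tool_rot: [0.0, -0.085, 0.996, 0.0]
force: [0.1, -2.5, 1.4]
finger_gap: 0.0604
gripper_force: 28.7
```

Emit:
drive_tool(plan=[{"x":0,"y":-0.04,"z":0.05,"spin":0},{"x":0,"y":0,"z":0.05,"spin":0},{"x":0,"y":0,"z":0,"spin":0},{"x":0,"y":0,"z":0,"spin":0}])

```text
time_s: 24.45
ee_pos: [0.4337, 0.2665, 0.0948]
tool_rot: [0.0, -0.086, 0.996, 0.0]
force: [0.6, 1.3, 2.4]
finger_gap: 0.0604
gripper_force: 28.8
```

Emit:
drive_tool(plan=[{"x":0,"y":0,"z":0.05,"spin":0},{"x":0,"y":0,"z":0,"spin":0},{"x":0,"y":0,"z":0,"spin":0}])

```text
time_s: 24.75
ee_pos: [0.4337, 0.2664, 0.0939]
tool_rot: [0.0, -0.086, 0.996, 0.0]
force: [0.4, 2.8, 2.4]
finger_gap: 0.0606
gripper_force: 28.9
```

Emit:
drive_tool(plan=[{"x":0,"y":0.03,"z":0.05,"spin":0},{"x":0,"y":0,"z":0,"spin":0},{"x":0,"y":0,"z":0,"spin":0}])

```text
time_s: 25.05
ee_pos: [0.4337, 0.2665, 0.0928]
tool_rot: [0.0, -0.085, 0.996, 0.0]
force: [0.3, 0.5, 4.4]
finger_gap: 0.0608
gripper_force: 29.0
```

Emit:
drive_tool(plan=[{"x":0,"y":0,"z":0.05,"spin":0},{"x":0,"y":0,"z":0,"spin":0},{"x":0,"y":0,"z":0,"spin":0}])

```text
time_s: 25.35
ee_pos: [0.4337, 0.2666, 0.0919]
tool_rot: [0.0, -0.085, 0.996, 0.0]
force: [-0.4, 1.6, 6.2]
finger_gap: 0.0605
gripper_force: 29.3
```

Emit:
drive_tool(plan=[{"x":0,"y":0,"z":0,"spin":0},{"x":0,"y":0,"z":0,"spin":0},{"x":0,"y":0,"z":0,"spin":0},{"x":0,"y":0,"z":0,"spin":0},{"x":0,"y":0,"z":0,"spin":0}], fingers=-1)

```text
time_s: 25.85
ee_pos: [0.4333, 0.2663, 0.0916]
tool_rot: [-0.0, -0.085, 0.996, -0.0]
force: [0.2, 0.8, -0.1]
finger_gap: 0.0853
gripper_force: 0.0
```

Emit:
drive_tool(plan=[{"x":0,"y":0,"z":-0.5,"spin":0},{"x":0,"y":0,"z":-1,"spin":0},{"x":0,"y":0,"z":-1,"spin":0},{"x":0,"y":0,"z":-1,"spin":0},{"x":0,"y":0,"z":-1,"spin":0},{"x":0,"y":0,"z":-1,"spin":0},{"x":0,"y":0,"z":-1,"spin":0},{"x":0,"y":0,"z":-0.5,"spin":0}])

```text
time_s: 26.65
ee_pos: [0.434, 0.2668, 0.234]
tool_rot: [0.001, -0.085, 0.996, 0.001]
force: [0.3, 0.7, -1.0]
finger_gap: 0.0849
gripper_force: 0.0
```

```bash
cat >> h.py <<'E'
def stripes(g,cx,cy,ztop,yaw=9.8):
    """white stripes along the camera-nearest collar corner: brightness profile rows -> heights on that vertical edge"""
    a=np.radians(yaw);best=None
    for sx in(-1,1):
        for sy in(-1,1):
            p=np.array([cx,cy])+.0305*np.array([np.cos(a)*sx-np.sin(a)*sy,np.sin(a)*sx+np.cos(a)*sy])
            d=np.hypot(*(p-CAL['side'][1][:2,3]))
            if best is None or d<best[0]:best=(d,p)
    p=best[1];zs=np.arange(.02,ztop,.0005)
    sat=cv2.split(cv2.cvtColor(g,cv2.COLOR_BGR2HSV))[1].astype(np.float32)
    P=np.array([pix('side',[*p,z]) for z in zs],np.float32)
    v=np.mean([cv2.remap(sat,P[None,:,0]+k,P[None,:,1],cv2.INTER_CUBIC)[0] for k in(-1,0,1)],0)
    from scipy.signal import find_peaks
    i,_=find_peaks(-v,prominence=25);print('stripe z',zs[i],'sat',v[i])
E
python3 -c "
from h import *
g=eyes.grab_frame('side');cv2.imwrite('pics/s7.png',g)
f=eyes.grab_frame('top');cv2.imwrite('pics/t7.png',f)
stripes(g,.575,.2912,.16);stripes(g,.4334,.2666,.16)
u=pix('side',[.504,.279,.1]).astype(int)
cv2.imwrite('pics/s7b.png',cv2.resize(g[u[1]-40:u[1]+50,u[0]-60:u[0]+60],None,fx=6.6,fy=6.6,interpolation=cv2.INTER_CUBIC))
tubs(f,100)
go(.430,-.0465,.20,108.98)
"
```

```text
stripe z [0.091 0.115] sat [13.0535  5.1049]
stripe z [0.091 0.115] sat [59.8178 61.2483]
orange [165.6707 233.0968] zt 0.08 p [401.0046 269.888 ] yaw 12.712579727172855 ext [28.7059 70.4231]
orange [165.6707 233.0968] zt 0.094 p [401.1691 266.5216] yaw 12.712561607360843 ext [28.3785 69.62  ]
orange [273.5508 225.3177] zt 0.08 p [430.4355 -46.6273] yaw 18.978780746459964 ext [62.6554 62.8331]
orange [273.5508 225.3177] zt 0.094 p [430.2705 -45.7008] yaw 18.978776931762688 ext [61.9409 62.1166]
orange [304.7607 119.6291] zt 0.08 p [ 730.9487 -147.6933] yaw 9.490594863891603 ext [40.8673 58.6858]
orange [304.7607 119.6291] zt 0.094 p [ 727.012  -145.6414] yaw 9.490648269653322 ext [40.4013 58.0166]
blue [157.7462 178.1331] zt 0.08 p [579.2035 301.8214] yaw 10.139499664306639 ext [65.842  68.6801]
blue [157.7462 178.1331] zt 0.094 p [577.1165 298.0576] yaw 10.139595985412601 ext [65.0912 67.8969]
blue [255.8362 138.4715] zt 0.08 p [690.3014  -0.6625] yaw -6.588600158691418 ext [63.4766 62.0744]
blue [255.8362 138.4715] zt 0.094 p [686.8677  -0.6659] yaw -6.588645935058607 ext [62.7527 61.3665]
t 26.75 pos [0.4341 0.2669 0.2333] a0 99.8 spin -2.294 xyz [  5.2961 -14.7542   1.6298] F [ 0.0491  0.8501 -0.8236] gap 0.0856
```

View pics/s7b.png

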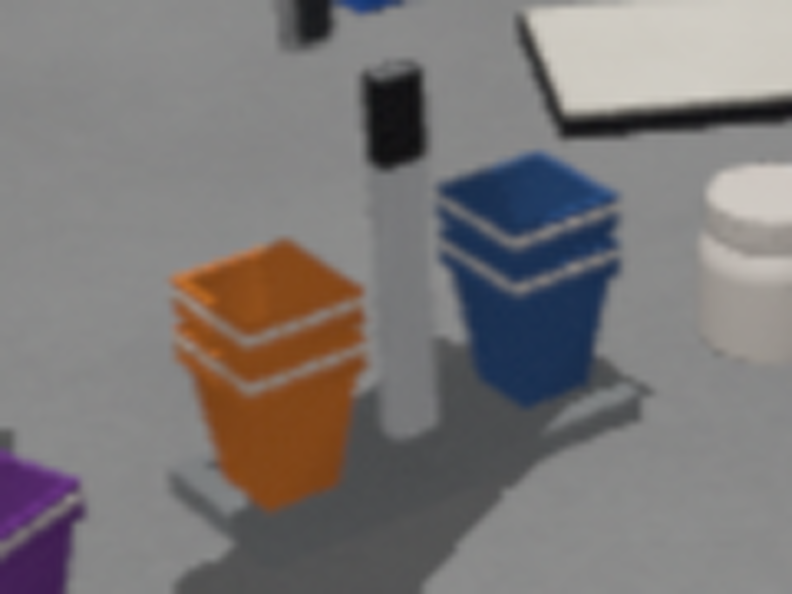

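Both stripes are 24 mm apart on each stack (gap about 6 mm). Next is the orange tub at (430,-46.5).

Emit:
drive_tool(plan=[{"x":0,"y":0,"z":0,"spin":-1},{"x":0,"y":0,"z":0,"spin":-1},{"x":0,"y":0,"z":0,"spin":-0.29},{"x":0.5,"y":-1,"z":0,"spin":0},{"x":0.5,"y":-1,"z":0,"spin":0},{"x":0.5,"y":-1,"z":0,"spin":0},{"x":0.5,"y":-1,"z":0,"spin":0},{"x":0.5,"y":-1,"z":0,"spin":0}])

```text
time_s: 27.55
ee_pos: [0.4181, 0.1546, 0.2311]
tool_rot: [-0.001, -0.164, 0.986, -0.0]
force: [0.6, -0.6, -0.4]
finger_gap: 0.0857
gripper_force: 0.0
```

Emit:
drive_tool(plan=[{"x":0.5,"y":-1,"z":0,"spin":0},{"x":0.5,"y":-1,"z":0,"spin":0},{"x":0.5,"y":-1,"z":0,"spin":0},{"x":0.5,"y":-1,"z":0,"spin":0},{"x":0.5,"y":-1,"z":0,"spin":0},{"x":0.3,"y":-1,"z":0,"spin":0},{"x":0,"y":-1,"z":0,"spin":0},{"x":0,"y":-1,"z":0,"spin":0}])

```text
time_s: 28.35
ee_pos: [0.4174, -0.0147, 0.2313]
tool_rot: [-0.0, -0.164, 0.986, 0.0]
force: [-0.2, -0.3, 0.0]
finger_gap: 0.0854
gripper_force: 0.0
```

Emit:
drive_tool(plan=[{"x":0,"y":-1,"z":0,"spin":0},{"x":0,"y":-0.75,"z":0,"spin":0},{"x":0,"y":0,"z":1,"spin":0},{"x":0,"y":0,"z":1,"spin":0},{"x":0,"y":0,"z":1,"spin":0},{"x":0,"y":0,"z":0,"spin":0},{"x":0,"y":0,"z":0,"spin":0}])

```text
time_s: 29.05
ee_pos: [0.4288, -0.047, 0.1716]
tool_rot: [-0.001, -0.164, 0.986, -0.0]
force: [0.1, -0.3, 0.1]
finger_gap: 0.0856
gripper_force: 0.0
```

```bash
python3 -c "
from h import *
f=eyes.grab_frame('top');cv2.imwrite('pics/t8.png',f);tubs(f,60)
go(.4303,-.0465,.0535,108.98)
g=eyes.grab_frame('side');stripes(g,.4303,-.0465,.1,19);stripes(g,.575,.2912,.16)
" | grep -v 'zt 0.08 '
```

```text
orange [164.5652 226.9389] zt 0.094 p [434.4038 273.3824] yaw 10.02979564666748 ext [64.5953 70.0567]
orange [305.2433 120.0658] zt 0.094 p [ 722.5167 -148.6094] yaw 13.862503051757818 ext [35.8153 57.8663]
blue [157.8927 177.6539] zt 0.094 p [577.1131 298.0771] yaw 10.139595985412601 ext [64.9012 67.9367]
blue [255.8475 138.4232] zt 0.094 p [686.9166  -0.5976] yaw -6.809974670410173 ext [62.7785 61.4639]
blue [305.7991 112.1269] zt 0.094 p [ 745.951 -147.727] yaw -27.94987106323242 ext [32.7579 29.4778]
t 29.1 pos [ 0.4293 -0.047   0.1722] a0 108.93 spin -0.012 xyz [-0.0552  0.0084  5.9334] F [-0.0847 -0.8152 -0.6699] gap 0.0852
stripe z [0.0775] sat [41.0515]
stripe z [] sat []
```

Emit:
drive_tool(plan=[{"x":-0.04,"y":0,"z":1,"spin":0},{"x":0,"y":0,"z":1,"spin":0},{"x":0,"y":0,"z":1,"spin":0},{"x":0,"y":0,"z":1,"spin":0},{"x":0,"y":0,"z":1,"spin":0},{"x":0,"y":0,"z":0.85,"spin":0},{"x":0,"y":0,"z":0,"spin":0},{"x":0,"y":0,"z":0,"spin":0}])

```text
time_s: 29.95
ee_pos: [0.4304, -0.0467, 0.0554]
tool_rot: [0.0, -0.165, 0.986, 0.0]
force: [-0.1, 0.4, 0.4]
finger_gap: 0.0856
gripper_force: 0.0
```

Emit:
drive_tool(plan=[{"x":0,"y":0,"z":0,"spin":0},{"x":0,"y":0,"z":0,"spin":0},{"x":0,"y":0,"z":0,"spin":0},{"x":0,"y":0,"z":0,"spin":0},{"x":0,"y":0,"z":0,"spin":0},{"x":0,"y":0,"z":0,"spin":0},{"x":0,"y":0,"z":0,"spin":0},{"x":0,"y":0,"z":0,"spin":0}], fingers=1, squeeze=25)

```text
time_s: 30.75
ee_pos: [0.4307, -0.0466, 0.0558]
tool_rot: [0.001, -0.165, 0.986, 0.0]
force: [-1.1, 0.2, 6.9]
finger_gap: 0.0607
gripper_force: 25.7
```

Emit:
drive_tool(plan=[{"x":0,"y":0,"z":-1,"spin":0},{"x":0,"y":0,"z":-1,"spin":0},{"x":0,"y":0,"z":-1,"spin":0},{"x":0,"y":0,"z":-1,"spin":0},{"x":0,"y":0,"z":-1,"spin":0},{"x":0,"y":0,"z":-1,"spin":0},{"x":0,"y":0,"z":-1,"spin":0},{"x":0,"y":0,"z":-1,"spin":0}])

```text
time_s: 31.55
ee_pos: [0.4297, -0.0467, 0.2162]
tool_rot: [0.001, -0.165, 0.986, 0.0]
force: [-0.2, 0.6, -0.9]
finger_gap: 0.0604
gripper_force: 29.1
```

Emit:
drive_tool(plan=[{"x":0,"y":0,"z":-1,"spin":1},{"x":0,"y":0,"z":0,"spin":1},{"x":0,"y":0,"z":0,"spin":0.29},{"x":0,"y":0,"z":0,"spin":0},{"x":0,"y":0,"z":0,"spin":0}])

```text
time_s: 32.05
ee_pos: [0.4295, -0.0467, 0.2345]
tool_rot: [-0.0, -0.086, 0.996, 0.0]
force: [0.9, -0.2, -0.0]
finger_gap: 0.0606
gripper_force: 29.2
```

```bash
python3 -c "
from h import *
g=eyes.grab_frame('side');stripes(g,.4336,.2666,.16)
go(.4336,.2666,.200,99.8)
f=eyes.grab_frame('top');cv2.imwrite('pics/t9.png',f);tubs(f,60)
" | grep -v 'zt 0.08 '
```

```text
stripe z [0.091  0.1145] sat [53.5679 49.2851]
t 32.1 pos [ 0.4295 -0.0467  0.2344] a0 99.88 spin 0.02 xyz [-2.8684 15.4008  1.7204] F [ 0.2786 -0.2208 -1.4104] gap 0.061
orange [164.5518 226.895 ] zt 0.094 p [434.4089 273.3854] yaw 10.02979564666748 ext [64.6051 70.0593]
orange [305.1881 120.0133] zt 0.094 p [ 723.1818 -147.5161] yaw 11.899477005004886 ext [36.5609 57.7642]
blue [157.8927 177.6539] zt 0.094 p [577.1131 298.0771] yaw 10.139595985412601 ext [64.9012 67.9367]
blue [265.2457 140.3655] zt 0.094 p [679.6657 -27.794 ] yaw -7.143165588378886 ext [62.7715 61.2799]
blue [305.7694 112.1343] zt 0.094 p [ 745.951 -147.727] yaw -27.94987106323242 ext [32.7579 29.4778]
```

The blue tub was knocked aside to about (683,-28), so I'll re-measure it before grasping. Carry on with the orange tub.

Emit:
drive_tool(plan=[{"x":-0.4,"y":1,"z":0,"spin":0},{"x":-0.4,"y":1,"z":0,"spin":0},{"x":-0.4,"y":1,"z":0,"spin":0},{"x":-0.4,"y":1,"z":0,"spin":0},{"x":-0.4,"y":1,"z":0,"spin":0},{"x":-0.4,"y":1,"z":0,"spin":0},{"x":-0.4,"y":1,"z":0,"spin":0},{"x":-0.07,"y":1,"z":0,"spin":0}])

```text
time_s: 32.95
ee_pos: [0.4596, 0.1217, 0.2344]
tool_rot: [-0.0, -0.086, 0.996, -0.0]
force: [0.7, -0.2, -0.1]
finger_gap: 0.0608
gripper_force: 29.1
```

Emit:
drive_tool(plan=[{"x":0,"y":1,"z":0,"spin":0},{"x":0,"y":1,"z":0,"spin":0},{"x":0,"y":1,"z":0,"spin":0},{"x":0,"y":1,"z":0,"spin":0},{"x":0,"y":1,"z":0,"spin":0},{"x":0,"y":1,"z":0,"spin":0},{"x":0,"y":1,"z":0,"spin":0},{"x":0,"y":0.4,"z":0,"spin":0}])

```text
time_s: 33.75
ee_pos: [0.4332, 0.2685, 0.2343]
tool_rot: [-0.0, -0.087, 0.996, 0.0]
force: [0.2, 0.3, -1.0]
finger_gap: 0.0607
gripper_force: 29.1
```

Emit:
drive_tool(plan=[{"x":0,"y":0,"z":1,"spin":0},{"x":0,"y":0,"z":1,"spin":0},{"x":0,"y":0,"z":0,"spin":0},{"x":0,"y":0,"z":0,"spin":0}])

```text
time_s: 34.15
ee_pos: [0.434, 0.266, 0.1948]
tool_rot: [-0.0, -0.085, 0.996, -0.0]
force: [1.0, -0.5, 0.1]
finger_gap: 0.0606
gripper_force: 29.1
```

```bash
python3 -c "
from h import *
go(.4336,.2666,.125,99.8)"
```

```text
t 34.15 pos [0.434  0.266  0.1948] a0 99.78 spin -0.005 xyz [0.014  0.0372 3.4911] F [ 0.9705 -0.5496  0.0562] gap 0.0606
```

Emit:
drive_tool(plan=[{"x":0.01,"y":0.02,"z":0.6,"spin":0},{"x":0,"y":0,"z":0.6,"spin":0},{"x":0,"y":0,"z":0.6,"spin":0},{"x":0,"y":0,"z":0.6,"spin":0},{"x":0,"y":0,"z":0.6,"spin":0},{"x":0,"y":0,"z":0.4,"spin":0},{"x":0,"y":0,"z":0.1,"spin":0},{"x":0,"y":0,"z":0,"spin":0}])

```text
time_s: 34.95
ee_pos: [0.4336, 0.2669, 0.1244]
tool_rot: [-0.0, -0.085, 0.996, -0.0]
force: [0.1, 0.6, -1.2]
finger_gap: 0.0608
gripper_force: 29.2
```

Emit:
drive_tool(plan=[{"x":0,"y":0,"z":0.1,"spin":0},{"x":0,"y":0,"z":0.05,"spin":0},{"x":0,"y":0,"z":0,"spin":0}])

```text
time_s: 35.25
ee_pos: [0.4336, 0.267, 0.1218]
tool_rot: [0.0, -0.086, 0.996, 0.0]
force: [-1.4, 1.0, -1.2]
finger_gap: 0.0603
gripper_force: 29.2
```

Emit:
drive_tool(plan=[{"x":0,"y":0,"z":0.05,"spin":0},{"x":0,"y":0,"z":0,"spin":0},{"x":0,"y":0,"z":0,"spin":0}])

```text
time_s: 35.55
ee_pos: [0.4337, 0.267, 0.1208]
tool_rot: [0.0, -0.086, 0.996, 0.0]
force: [-1.2, 0.4, 0.2]
finger_gap: 0.061
gripper_force: 29.3
```

Emit:
drive_tool(plan=[{"x":0.03,"y":0,"z":0.05,"spin":0},{"x":0,"y":0,"z":0.05,"spin":0},{"x":0,"y":0,"z":0,"spin":0},{"x":0,"y":0,"z":0,"spin":0}])

```text
time_s: 35.95
ee_pos: [0.4334, 0.267, 0.1188]
tool_rot: [0.0, -0.085, 0.996, 0.0]
force: [0.8, 0.1, 1.6]
finger_gap: 0.0606
gripper_force: 29.5
```

Emit:
drive_tool(plan=[{"x":0,"y":0,"z":0.05,"spin":0},{"x":0,"y":0,"z":0,"spin":0},{"x":0,"y":0,"z":0,"spin":0}])

```text
time_s: 36.25
ee_pos: [0.4334, 0.2669, 0.1179]
tool_rot: [0.0, -0.085, 0.996, 0.0]
force: [0.0, -1.2, 3.8]
finger_gap: 0.0605
gripper_force: 29.8
```

Emit:
drive_tool(plan=[{"x":0,"y":0,"z":0.05,"spin":0},{"x":0,"y":0,"z":0,"spin":0},{"x":0,"y":0,"z":0,"spin":0}])

```text
time_s: 36.55
ee_pos: [0.4334, 0.2668, 0.1169]
tool_rot: [0.0, -0.085, 0.996, 0.0]
force: [-0.0, -0.9, 6.2]
finger_gap: 0.0607
gripper_force: 30.0
```

Emit:
drive_tool(plan=[{"x":0,"y":0,"z":0.02,"spin":0},{"x":0,"y":0,"z":0,"spin":0},{"x":0,"y":0,"z":0,"spin":0}])

```text
time_s: 36.85
ee_pos: [0.4335, 0.2668, 0.1166]
tool_rot: [0.0, -0.085, 0.996, 0.0]
force: [0.6, -0.5, 6.8]
finger_gap: 0.0608
gripper_force: 30.1
```

Emit:
drive_tool(plan=[{"x":0,"y":0,"z":0,"spin":0},{"x":0,"y":0,"z":0,"spin":0},{"x":0,"y":0,"z":0,"spin":0},{"x":0,"y":0,"z":0,"spin":0},{"x":0,"y":0,"z":0,"spin":0}], fingers=-1)

```text
time_s: 37.35
ee_pos: [0.433, 0.2668, 0.1162]
tool_rot: [-0.0, -0.085, 0.996, -0.0]
force: [1.1, -0.6, -1.0]
finger_gap: 0.0853
gripper_force: 0.0
```

Emit:
drive_tool(plan=[{"x":0,"y":0,"z":-0.5,"spin":0},{"x":0,"y":0,"z":-1,"spin":0},{"x":0,"y":0,"z":-1,"spin":0},{"x":0,"y":0,"z":-1,"spin":0},{"x":0,"y":0,"z":-1,"spin":0},{"x":0,"y":0,"z":-1,"spin":0},{"x":0,"y":0,"z":-0.3,"spin":0},{"x":0,"y":0,"z":0,"spin":0}])

```text
time_s: 38.15
ee_pos: [0.4335, 0.2672, 0.2333]
tool_rot: [0.001, -0.086, 0.996, 0.001]
force: [-0.3, -0.5, -0.3]
finger_gap: 0.0856
gripper_force: 0.0
```

```bash
python3 -c "
from h import *
g=eyes.grab_frame('side');cv2.imwrite('pics/s10.png',g)
f=eyes.grab_frame('top');cv2.imwrite('pics/t10.png',f)
stripes(g,.575,.2912,.18);stripes(g,.4334,.2666,.18)
tubs(f,100)
go(.683,-.028,.20,83)
"|grep -v 'zt 0.094'
```

```text
stripe z [0.091 0.115] sat [13.486   5.2807]
stripe z [0.091  0.1145 0.138 ] sat [60.4456 78.8775 66.0398]
orange [165.9841 233.6157] zt 0.08 p [402.0421 277.5889] yaw 9.45476245880127 ext [24.8373 76.8975]
orange [304.57  119.529] zt 0.08 p [ 730.9887 -147.4128] yaw 8.868937492370605 ext [40.8543 58.5479]
blue [157.0865 177.597 ] zt 0.08 p [579.1982 301.851 ] yaw 10.139499664306639 ext [65.8513 68.6522]
blue [265.2457 140.3655] zt 0.08 p [682.9984 -28.256 ] yaw -7.143112182617174 ext [63.4956 61.9868]
t 38.25 pos [0.4327 0.2666 0.2317] a0 99.81 spin 4.202 xyz [-14.217  -13.0951   1.5799] F [-0.2524  0.8825 -0.6789] gap 0.0854
```

Orange stack is at 23.5/23.5 mm spacings. Now the last tub, the blue one at (683,-28), yaw -7.1°.

Emit:
drive_tool(plan=[{"x":0,"y":0,"z":0,"spin":1},{"x":0,"y":0,"z":0,"spin":1},{"x":0,"y":0,"z":0,"spin":1},{"x":0,"y":0,"z":0,"spin":1},{"x":0,"y":0,"z":0,"spin":0.22},{"x":0,"y":-1,"z":0,"spin":0},{"x":0,"y":-1,"z":0,"spin":0},{"x":-1,"y":-1,"z":0,"spin":0}])

```text
time_s: 39.05
ee_pos: [0.4434, 0.2033, 0.2319]
tool_rot: [-0.001, 0.06, 0.998, -0.0]
force: [0.8, 0.0, -0.3]
finger_gap: 0.0853
gripper_force: 0.0
```

Emit:
drive_tool(plan=[{"x":-1,"y":-1,"z":0,"spin":0},{"x":-1,"y":-1,"z":0,"spin":0},{"x":-1,"y":-1,"z":0,"spin":0},{"x":-1,"y":-1,"z":0,"spin":0},{"x":-1,"y":-1,"z":0,"spin":0},{"x":-1,"y":-1,"z":0,"spin":0},{"x":-1,"y":-1,"z":0,"spin":0},{"x":-1,"y":-1,"z":0,"spin":0}])

```text
time_s: 39.85
ee_pos: [0.5843, 0.0236, 0.2322]
tool_rot: [-0.0, 0.062, 0.998, -0.0]
force: [-0.0, 0.2, -0.4]
finger_gap: 0.0851
gripper_force: 0.0
```

Emit:
drive_tool(plan=[{"x":-1,"y":-1,"z":0,"spin":0},{"x":-1,"y":-1,"z":0,"spin":0},{"x":-1,"y":-0.1,"z":0,"spin":0},{"x":-1,"y":0,"z":0,"spin":0},{"x":-1,"y":0,"z":0,"spin":0},{"x":-0.2,"y":0,"z":0,"spin":0},{"x":0,"y":0,"z":0,"spin":0},{"x":0,"y":0,"z":0,"spin":0}])

```text
time_s: 40.65
ee_pos: [0.6816, -0.0288, 0.2322]
tool_rot: [-0.0, 0.062, 0.998, -0.0]
force: [-0.5, 0.1, -0.2]
finger_gap: 0.0856
gripper_force: 0.0
```

```bash
python3 -c "
from h import *
f=eyes.grab_frame('top');cv2.imwrite('pics/t11.png',f)
g=eyes.grab_frame('side');cv2.imwrite('pics/s11.png',g)
stripes(g,.683,-.0283,.1,-7.1);stripes(g,.575,.2912,.16);stripes(g,.4334,.2666,.18)
go(.683,-.0283,.0545,82.9)
tubs(f,100)
"|grep -v 'zt 0.08 '
```

```text
stripe z [0.078] sat [15.3605]
stripe z [0.091 0.115] sat [14.1065  3.835 ]
stripe z [0.091  0.1145 0.138 ] sat [55.427  69.2808 67.4942]
t 40.75 pos [ 0.6818 -0.0283  0.2325] a0 82.93 spin 0.007 xyz [-0.0623  0.0033  8.902 ] F [-0.4381 -0.091   0.7433] gap 0.0852
orange [163.6456 226.6163] zt 0.094 p [435.1338 279.9963] yaw 9.47764015197754 ext [65.2035 76.4617]
orange [306.358  120.1623] zt 0.094 p [ 730.8869 -140.5554] yaw -1.8574905395507824 ext [46.0928 43.5072]
blue [157.8927 177.6539] zt 0.094 p [577.1131 298.0771] yaw 10.139595985412601 ext [64.9012 67.9367]
```

Emit:
drive_tool(plan=[{"x":-0.05,"y":0,"z":1,"spin":0},{"x":0,"y":0,"z":1,"spin":0},{"x":0,"y":0,"z":1,"spin":0},{"x":0,"y":0,"z":1,"spin":0},{"x":0,"y":0,"z":1,"spin":0},{"x":0,"y":0,"z":1,"spin":0},{"x":0,"y":0,"z":1,"spin":0},{"x":0,"y":0,"z":1,"spin":0}])

```text
time_s: 41.55
ee_pos: [0.6832, -0.028, 0.072]
tool_rot: [0.0, 0.061, 0.998, 0.0]
force: [0.7, 0.2, -0.4]
finger_gap: 0.0853
gripper_force: 0.0
```

Emit:
drive_tool(plan=[{"x":0,"y":0,"z":0.9,"spin":0},{"x":0,"y":0,"z":0,"spin":0},{"x":0,"y":0,"z":0,"spin":0}])

```text
time_s: 41.85
ee_pos: [0.6834, -0.0282, 0.0548]
tool_rot: [-0.0, 0.062, 0.998, 0.0]
force: [0.8, -0.3, 0.1]
finger_gap: 0.0855
gripper_force: 0.0
```

Emit:
drive_tool(plan=[{"x":0,"y":0,"z":0,"spin":0},{"x":0,"y":0,"z":0,"spin":0},{"x":0,"y":0,"z":0,"spin":0},{"x":0,"y":0,"z":0,"spin":0},{"x":0,"y":0,"z":0,"spin":0},{"x":0,"y":0,"z":0,"spin":0},{"x":0,"y":0,"z":0,"spin":0},{"x":0,"y":0,"z":0,"spin":0}], fingers=1, squeeze=25)

```text
time_s: 42.65
ee_pos: [0.6846, -0.0284, 0.0558]
tool_rot: [0.001, 0.062, 0.998, 0.0]
force: [0.1, -0.5, 7.3]
finger_gap: 0.0609
gripper_force: 28.0
```

Emit:
drive_tool(plan=[{"x":0,"y":0,"z":-1,"spin":0},{"x":0,"y":0,"z":-1,"spin":0},{"x":0,"y":0,"z":-1,"spin":0},{"x":0,"y":0,"z":-1,"spin":0},{"x":0,"y":0,"z":-1,"spin":0},{"x":0,"y":0,"z":-1,"spin":0},{"x":0,"y":0,"z":-1,"spin":0},{"x":0,"y":0,"z":-1,"spin":0}])

```text
time_s: 43.45
ee_pos: [0.6835, -0.0282, 0.2154]
tool_rot: [0.0, 0.062, 0.998, 0.0]
force: [0.2, 0.0, -1.2]
finger_gap: 0.0604
gripper_force: 27.8
```

Emit:
drive_tool(plan=[{"x":0,"y":0,"z":-1,"spin":-1},{"x":0,"y":0,"z":0,"spin":-1},{"x":0,"y":0,"z":0,"spin":-1},{"x":0,"y":0,"z":0,"spin":-1},{"x":0,"y":0,"z":0,"spin":-0.22},{"x":0,"y":0,"z":0,"spin":0},{"x":0,"y":0,"z":0,"spin":0}])

```text
time_s: 44.15
ee_pos: [0.6836, -0.0283, 0.2343]
tool_rot: [0.0, -0.085, 0.996, 0.0]
force: [-0.4, -0.2, -0.9]
finger_gap: 0.0606
gripper_force: 27.8
```

```bash
python3 -c "
from h import *
g=eyes.grab_frame('side');stripes(g,.575,.2912,.16);stripes(g,.4334,.2666,.18)
go(.575,.2912,.195,99.8)"
```

```text
stripe z [0.091  0.1145] sat [14.1078  3.5876]
stripe z [0.091  0.1145 0.138 ] sat [55.3769 69.0953 67.0414]
t 44.2 pos [ 0.6836 -0.0283  0.2343] a0 99.73 spin -0.018 xyz [ 2.6333 16.6652  1.967 ] F [-0.2818 -0.2759 -0.2537] gap 0.0606
```

Emit:
drive_tool(plan=[{"x":0,"y":1,"z":0,"spin":0},{"x":0,"y":1,"z":0,"spin":0},{"x":0,"y":1,"z":0,"spin":0},{"x":0,"y":1,"z":0,"spin":0},{"x":0,"y":1,"z":0,"spin":0},{"x":0,"y":1,"z":0,"spin":0},{"x":0,"y":1,"z":0,"spin":0},{"x":0,"y":1,"z":0,"spin":0}])

```text
time_s: 45.0
ee_pos: [0.6562, 0.1302, 0.2343]
tool_rot: [-0.0, -0.085, 0.996, -0.0]
force: [-1.3, 0.0, -1.5]
finger_gap: 0.0604
gripper_force: 27.8
```

Emit:
drive_tool(plan=[{"x":0.5,"y":1,"z":0,"spin":0},{"x":0.5,"y":1,"z":0,"spin":0},{"x":0.5,"y":1,"z":0,"spin":0},{"x":0.5,"y":1,"z":0,"spin":0},{"x":0.5,"y":1,"z":0,"spin":0},{"x":0.13,"y":1,"z":0,"spin":0},{"x":0,"y":1,"z":0,"spin":0},{"x":0,"y":1,"z":0,"spin":0}])

```text
time_s: 45.8
ee_pos: [0.577, 0.2789, 0.2345]
tool_rot: [0.0, -0.085, 0.996, 0.0]
force: [0.2, -0.6, -0.7]
finger_gap: 0.0604
gripper_force: 27.8
```

Emit:
drive_tool(plan=[{"x":0,"y":0.66,"z":0,"spin":0},{"x":0,"y":0,"z":1,"spin":0},{"x":0,"y":0,"z":0.95,"spin":0},{"x":0,"y":0,"z":0,"spin":0},{"x":0,"y":0,"z":0,"spin":0},{"x":0,"y":0,"z":0,"spin":0}])

```text
time_s: 46.4
ee_pos: [0.5758, 0.2912, 0.1965]
tool_rot: [0.001, -0.085, 0.996, 0.0]
force: [-0.4, 1.1, -0.6]
finger_gap: 0.0606
gripper_force: 27.8
```

```bash
python3 -c "
from h import *
go(.575,.2912,.125,99.8)"
```

```text
t 46.4 pos [0.5758 0.2912 0.1965] a0 99.77 spin -0.006 xyz [0.0444 0.0065 3.5749] F [-0.351   1.0682 -0.5866] gap 0.0606
```

Emit:
drive_tool(plan=[{"x":0.02,"y":0,"z":0.6,"spin":0},{"x":0,"y":0,"z":0.6,"spin":0},{"x":0,"y":0,"z":0.6,"spin":0},{"x":0,"y":0,"z":0.6,"spin":0},{"x":0,"y":0,"z":0.6,"spin":0},{"x":0,"y":0,"z":0.4,"spin":0},{"x":0,"y":0,"z":0.15,"spin":0},{"x":0,"y":0,"z":0,"spin":0}])

```text
time_s: 47.2
ee_pos: [0.5746, 0.291, 0.1239]
tool_rot: [-0.0, -0.085, 0.996, -0.0]
force: [0.4, -0.5, -0.3]
finger_gap: 0.0605
gripper_force: 27.8
```

Emit:
drive_tool(plan=[{"x":0,"y":0,"z":0.1,"spin":0},{"x":0,"y":0,"z":0.05,"spin":0},{"x":0,"y":0,"z":0,"spin":0}])

```text
time_s: 47.5
ee_pos: [0.5747, 0.2912, 0.1215]
tool_rot: [0.0, -0.086, 0.996, 0.0]
force: [-0.1, 0.2, -1.8]
finger_gap: 0.0611
gripper_force: 27.8
```

Emit:
drive_tool(plan=[{"x":0,"y":0,"z":0.05,"spin":0},{"x":0,"y":0,"z":0,"spin":0},{"x":0,"y":0,"z":0,"spin":0}])

```text
time_s: 47.8
ee_pos: [0.5748, 0.2912, 0.1205]
tool_rot: [0.0, -0.086, 0.996, 0.0]
force: [-0.1, 0.0, 1.5]
finger_gap: 0.0609
gripper_force: 28.1
```

Emit:
drive_tool(plan=[{"x":0,"y":0,"z":0.05,"spin":0},{"x":0,"y":0,"z":0,"spin":0},{"x":0,"y":0,"z":0,"spin":0}])

```text
time_s: 48.1
ee_pos: [0.5748, 0.2911, 0.1195]
tool_rot: [0.0, -0.085, 0.996, 0.0]
force: [-0.8, -0.8, 3.2]
finger_gap: 0.0606
gripper_force: 28.2
```

Emit:
drive_tool(plan=[{"x":0,"y":0,"z":0.05,"spin":0},{"x":0,"y":0,"z":0.05,"spin":0},{"x":0,"y":0,"z":0,"spin":0},{"x":0,"y":0,"z":0,"spin":0}])

```text
time_s: 48.5
ee_pos: [0.5749, 0.2912, 0.1176]
tool_rot: [0.0, -0.085, 0.996, 0.0]
force: [-1.0, -0.3, 5.2]
finger_gap: 0.0606
gripper_force: 28.5
```

Emit:
drive_tool(plan=[{"x":0,"y":0,"z":0.03,"spin":0},{"x":0,"y":0,"z":0,"spin":0},{"x":0,"y":0,"z":0,"spin":0}])

```text
time_s: 48.8
ee_pos: [0.575, 0.2912, 0.1171]
tool_rot: [0.0, -0.085, 0.996, 0.0]
force: [-2.3, -1.1, 6.2]
finger_gap: 0.0607
gripper_force: 28.7
```

Emit:
drive_tool(plan=[{"x":0.02,"y":0,"z":0.03,"spin":0},{"x":0,"y":0,"z":0,"spin":0},{"x":0,"y":0,"z":0,"spin":0}])

```text
time_s: 49.1
ee_pos: [0.5749, 0.2912, 0.1167]
tool_rot: [0.001, -0.085, 0.996, 0.0]
force: [-0.7, 0.3, 7.2]
finger_gap: 0.0605
gripper_force: 28.8
```

Emit:
drive_tool(plan=[{"x":0,"y":0,"z":0,"spin":0},{"x":0,"y":0,"z":0,"spin":0},{"x":0,"y":0,"z":0,"spin":0},{"x":0,"y":0,"z":0,"spin":0},{"x":0,"y":0,"z":0,"spin":0}], fingers=-1)

```text
time_s: 49.6
ee_pos: [0.5742, 0.2909, 0.1159]
tool_rot: [-0.0, -0.085, 0.996, -0.0]
force: [-0.7, -0.4, 1.3]
finger_gap: 0.0854
gripper_force: 0.0
```

Emit:
drive_tool(plan=[{"x":0,"y":0,"z":-0.5,"spin":0},{"x":0,"y":0,"z":-1,"spin":0},{"x":0,"y":0,"z":-1,"spin":0},{"x":0,"y":0,"z":-1,"spin":0},{"x":0,"y":0,"z":-1,"spin":0},{"x":0,"y":0,"z":-1,"spin":0},{"x":0,"y":0,"z":-1,"spin":0},{"x":0,"y":0,"z":-0.5,"spin":0}])

```text
time_s: 50.4
ee_pos: [0.575, 0.2912, 0.2588]
tool_rot: [0.001, -0.085, 0.996, 0.001]
force: [-0.0, -0.2, -1.1]
finger_gap: 0.0855
gripper_force: 0.0
```

```bash
python3 -c "
from h import *
g=eyes.grab_frame('side');cv2.imwrite('pics/s12.png',g)
f=eyes.grab_frame('top');cv2.imwrite('pics/t12.png',f)
stripes(g,.575,.2912,.18);stripes(g,.4334,.2666,.18)
go(.5042,.2789,.240,99.8)
# dock: plate corners/edges from the first top picture
f=cv2.imread('pics/top0.png');v=cv2.cvtColor(f,cv2.COLOR_BGR2HSV)
roi=(slice(150,250),slice(305,395))
m=np.zeros(f.shape[:2],np.uint8);m[roi]=((v[roi][...,2]>170)&(v[roi][...,1]<60))*255
b,gg,r=cv2.split(f.astype(int));print(f[200,330],f[200,375],f[200,300],f[195,365])
cv2.imwrite('pics/m.png',m)
"
```

```text
stripe z [0.091  0.1145 0.1385] sat [14.7488  7.1074 21.7165]
stripe z [0.091  0.1145 0.138 ] sat [62.2485 80.0188 67.8739]
t 50.5 pos [0.5751 0.2913 0.258 ] a0 99.8 spin 0.0 xyz [ 3.5997 -0.0084  0.8908] F [ 1.2812 -0.3683 -0.8686] gap 0.0853
[109 108 106] [109 109 109] [111 112 112] [ 93 100 100]
```

```bash
python3 -c "
from h import *
def screws(n,guess,S=8,thr=0.72):
    f=cv2.imread(f'pics/{n}0.png');G=cv2.cvtColor(f,cv2.COLOR_BGR2GRAY).astype(np.float32);out=[]
    for u,v in guess:
        u0,v0=int(round(u))-5,int(round(v))-5;w=G[v0:v0+11,u0:u0+11];bg=np.median(w)
        d=np.clip(bg-w-15,0,None);yy,xx=np.mgrid[0:11,0:11];d[(xx-5)**2+(yy-5)**2>16]=0
        c=(u0+(d*xx).sum()/d.sum(),v0+(d*yy).sum()/d.sum());out.append(c)
    return np.array(out)
gt=(np.array([[118,72],[380,102],[340,508],[76,475]])+.5)/6-.5+[310,150]
gs=(np.array([[397,447],[520,413],[567,472],[434,514]])+.5)*.64-.5
for n,g in(('top',gt),('side',gs)):
    s=screws(n,g);P=np.array([onz(n,u,v,.016) for u,v in s])[:,:2]*1000
    print(n,s-g);print(P,'mean',P.mean(0))
    print('lens',[np.linalg.norm(P[i]-P[(i+1)%4]) for i in range(4)],'ang',[np.degrees(np.arctan2(*(P[(i+1)%4]-P[i])[::-1])) for i in range(4)])
for u,v in [(124,275),(226,290)]:
    q=(np.array([u,v])+.5)/6-.5+[310,150];print('peg',onz('top',*q,.029)*1000)
"
```

```text
top [[-0.4605  0.2456]
 [ 0.0184  0.1734]
 [ 0.1521  0.2654]
 [-0.2829  0.169 ]]
[[ 623.4306 -225.7984]
 [ 604.8352 -362.065 ]
 [ 396.3988 -331.9286]
 [ 416.5062 -196.8275]] mean [ 510.2927 -279.1549]
lens [np.float64(137.52952710792684), np.float64(210.60370174977058), np.float64(136.58920421427902), np.float64(208.94264608679111)] ang [np.float64(-97.77080265685292), np.float64(171.77300927254387), np.float64(81.53467915241437), np.float64(-7.970007982129408)]
side [[ 0.0646  0.7425]
 [-0.572   0.8249]
 [-0.1031  0.3366]
 [ 0.5108  0.1534]]
[[ 419.6789 -195.6061]
 [ 626.6562 -225.2299]
 [ 607.5875 -360.638 ]
 [ 399.4519 -330.8869]] mean [ 513.3436 -278.0902]
lens [np.float64(209.08651425416986), np.float64(136.74420778173788), np.float64(210.25117236201535), np.float64(136.78452755150437)] ang [np.float64(-8.145175348258856), np.float64(-98.01589683914662), np.float64(171.8651769899472), np.float64(81.4962165083807)]
peg [ 517.7453 -223.8647   29.    ]
peg [ 508.9142 -275.3892   29.    ]
```

Emit:
drive_tool(plan=[{"x":1,"y":0,"z":0,"spin":0},{"x":1,"y":0,"z":0,"spin":0},{"x":1,"y":0,"z":0,"spin":0},{"x":0.6,"y":0,"z":0,"spin":0},{"x":0,"y":0,"z":0.9,"spin":0},{"x":0,"y":0,"z":0,"spin":0},{"x":0,"y":0,"z":0,"spin":0}])

```text
time_s: 51.2
ee_pos: [0.5033, 0.2785, 0.2378]
tool_rot: [-0.0, -0.085, 0.996, -0.0]
force: [-0.5, -0.3, -0.3]
finger_gap: 0.0855
gripper_force: 0.0
```

```bash
python3 -c "
from h import *
g=eyes.grab_frame('side');cv2.imwrite('pics/s13.png',g)
stripes(g,.575,.2912,.18);stripes(g,.4334,.2666,.18)
go(.5042,.2789,.165,99.8)
u=pix('side',[.504,.279,.13]).astype(int);print(u)
cv2.imwrite('pics/s13b.png',cv2.resize(g[u[1]-45:u[1]+45,u[0]-60:u[0]+60],None,fx=6.6,fy=6.6,interpolation=cv2.INTER_CUBIC))
"
```

```text
stripe z [0.091  0.1145 0.1385] sat [14.8222  6.9085 22.6277]
stripe z [0.091  0.1145 0.138 ] sat [60.5753 79.4775 66.4162]
t 51.25 pos [0.5037 0.2787 0.2382] a0 99.79 spin -0.003 xyz [-0.0272  0.0083  3.6597] F [-0.0527  1.1415 -0.423 ] gap 0.0853
[198 151]
```

View pics/s13b.png

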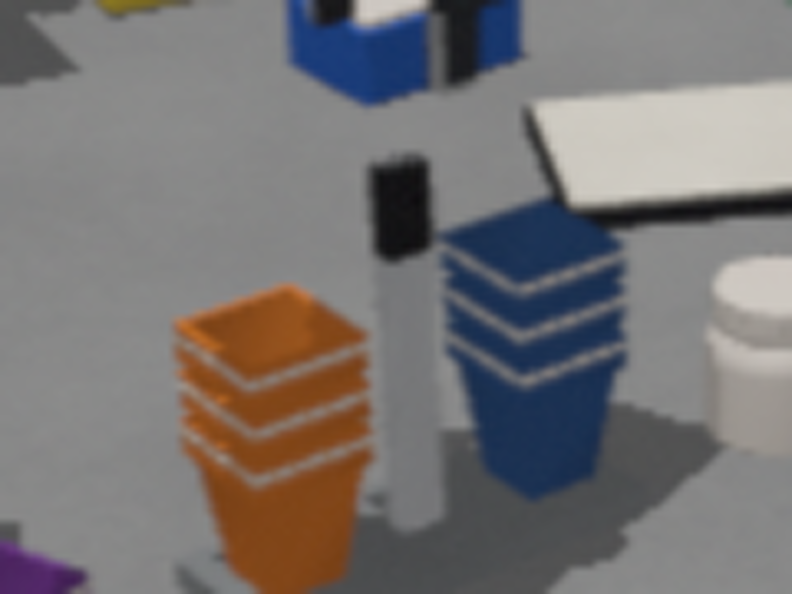

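All three-high stacks look right. Grip the handle and lift.

Emit:
drive_tool(plan=[{"x":-0.02,"y":0,"z":1,"spin":0},{"x":0,"y":0,"z":1,"spin":0},{"x":0,"y":0,"z":1,"spin":0},{"x":0,"y":0,"z":0.6,"spin":0},{"x":0,"y":0,"z":0,"spin":0},{"x":0,"y":0,"z":0,"spin":0}])

```text
time_s: 51.85
ee_pos: [0.5042, 0.279, 0.1668]
tool_rot: [0.0, -0.085, 0.996, 0.0]
force: [0.5, 0.0, 1.0]
finger_gap: 0.0856
gripper_force: 0.0
```

Emit:
drive_tool(plan=[{"x":0,"y":0,"z":0,"spin":0},{"x":0,"y":0,"z":0,"spin":0},{"x":0,"y":0,"z":0,"spin":0},{"x":0,"y":0,"z":0,"spin":0},{"x":0,"y":0,"z":0,"spin":0},{"x":0,"y":0,"z":0,"spin":0},{"x":0,"y":0,"z":0,"spin":0},{"x":0,"y":0,"z":0,"spin":0}], fingers=1, squeeze=90)

```text
time_s: 52.65
ee_pos: [0.5039, 0.2785, 0.1664]
tool_rot: [0.0, -0.085, 0.996, -0.0]
force: [-1.0, -2.6, 6.2]
finger_gap: 0.0126
gripper_force: 89.3
```

Emit:
drive_tool(plan=[{"x":0,"y":0,"z":0,"spin":0},{"x":0,"y":0,"z":0,"spin":0},{"x":0,"y":0,"z":0,"spin":0},{"x":0,"y":0,"z":0,"spin":0},{"x":0,"y":0,"z":0,"spin":0},{"x":0,"y":0,"z":0,"spin":0},{"x":0,"y":0,"z":0,"spin":0},{"x":0,"y":0,"z":0,"spin":0}])

```text
time_s: 53.45
ee_pos: [0.5039, 0.2785, 0.1664]
tool_rot: [0.0, -0.085, 0.996, -0.0]
force: [-1.1, -2.0, 5.4]
finger_gap: 0.0129
gripper_force: 89.3
```

Emit:
drive_tool(plan=[{"x":0,"y":0,"z":-0.3,"spin":0},{"x":0,"y":0,"z":-0.5,"spin":0},{"x":0,"y":0,"z":-0.7,"spin":0},{"x":0,"y":0,"z":-0.7,"spin":0},{"x":0,"y":0,"z":-0.7,"spin":0},{"x":0,"y":0,"z":-0.7,"spin":0},{"x":0,"y":0,"z":-0.4,"spin":0},{"x":0,"y":0,"z":0,"spin":0}])

```text
time_s: 54.25
ee_pos: [0.5041, 0.2792, 0.2471]
tool_rot: [0.001, -0.086, 0.996, 0.0]
force: [0.5, 0.6, -7.7]
finger_gap: 0.0126
gripper_force: 87.9
```

Emit:
drive_tool(plan=[{"x":0,"y":0,"z":0,"spin":0.4},{"x":0,"y":0,"z":0,"spin":0.7},{"x":0,"y":0,"z":0,"spin":0.7},{"x":0,"y":0,"z":0,"spin":0.7},{"x":0,"y":0,"z":0,"spin":0.7},{"x":0,"y":0,"z":0,"spin":0.7},{"x":0,"y":0,"z":0,"spin":0.4},{"x":0,"y":0,"z":0,"spin":0.19}])

```text
time_s: 55.05
ee_pos: [0.5034, 0.2787, 0.2454]
tool_rot: [-0.0, 0.072, 0.997, -0.0]
force: [-0.4, 0.4, -8.0]
finger_gap: 0.0125
gripper_force: 87.8
```

```bash
python3 -c "
from h import *
g=eyes.grab_frame('side');cv2.imwrite('pics/s14.png',g)
f=eyes.grab_frame('top');cv2.imwrite('pics/t14.png',f)
go(.5155,-.251,.246,81.85)
u=pix('side',[.504,.279,.17]).astype(int)
cv2.imwrite('pics/s14b.png',cv2.resize(g[u[1]-60:u[1]+60,u[0]-80:u[0]+80],None,fx=5,fy=5,interpolation=cv2.INTER_CUBIC))
"
```

```text
t 55.15 pos [0.5035 0.2787 0.2457] a0 81.84 spin -0.002 xyz [ -4.3478 -26.1338  -0.0043] F [ 0.4493 -0.4516 -8.5063] gap 0.0126
```

View pics/s14b.png

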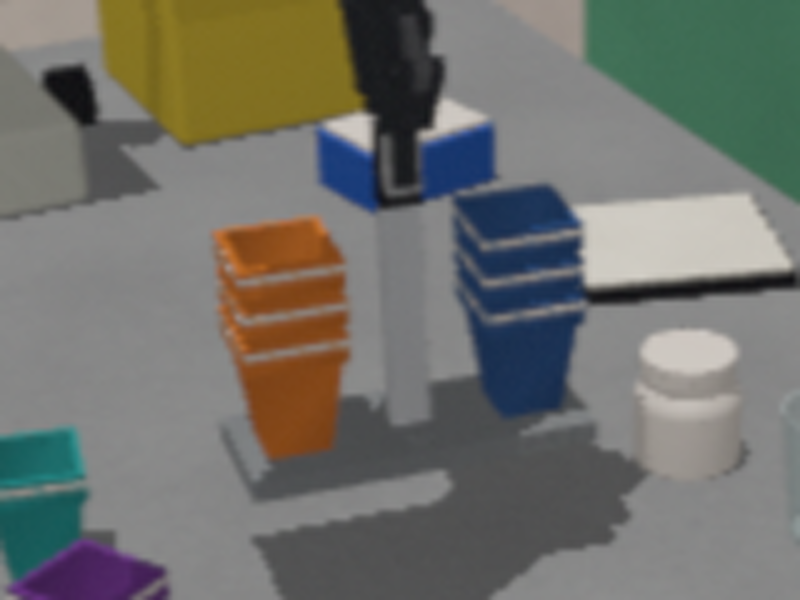

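Carrier lifted level. Transport it to the dock.

Emit:
drive_tool(plan=[{"x":-0.1,"y":-0.3,"z":0,"spin":0},{"x":-0.1,"y":-0.6,"z":0,"spin":0},{"x":-0.15,"y":-0.9,"z":0,"spin":0},{"x":-0.15,"y":-0.9,"z":0,"spin":0},{"x":-0.15,"y":-0.9,"z":0,"spin":0},{"x":-0.15,"y":-0.9,"z":0,"spin":0},{"x":-0.15,"y":-0.9,"z":0,"spin":0},{"x":-0.15,"y":-0.9,"z":0,"spin":0}])

```text
time_s: 55.95
ee_pos: [0.5076, 0.1486, 0.2463]
tool_rot: [0.0, 0.072, 0.997, 0.0]
force: [0.3, -0.3, -7.3]
finger_gap: 0.0125
gripper_force: 88.0
```

Emit:
drive_tool(plan=[{"x":-0.15,"y":-0.9,"z":0,"spin":0},{"x":-0.15,"y":-0.9,"z":0,"spin":0},{"x":-0.15,"y":-0.9,"z":0,"spin":0},{"x":-0.15,"y":-0.9,"z":0,"spin":0},{"x":-0.15,"y":-0.9,"z":0,"spin":0},{"x":-0.15,"y":-0.9,"z":0,"spin":0},{"x":-0.15,"y":-0.9,"z":0,"spin":0},{"x":-0.15,"y":-0.9,"z":0,"spin":0}])

```text
time_s: 56.75
ee_pos: [0.5104, 0.0027, 0.2464]
tool_rot: [0.0, 0.072, 0.997, 0.0]
force: [0.7, -1.7, -7.6]
finger_gap: 0.0126
gripper_force: 88.0
```

Emit:
drive_tool(plan=[{"x":-0.15,"y":-0.9,"z":0,"spin":0},{"x":-0.15,"y":-0.9,"z":0,"spin":0},{"x":-0.15,"y":-0.9,"z":0,"spin":0},{"x":-0.15,"y":-0.9,"z":0,"spin":0},{"x":-0.15,"y":-0.9,"z":0,"spin":0},{"x":-0.15,"y":-0.9,"z":0,"spin":0},{"x":-0.15,"y":-0.9,"z":0,"spin":0},{"x":-0.15,"y":-0.9,"z":0,"spin":0}])

```text
time_s: 57.55
ee_pos: [0.5134, -0.1431, 0.2463]
tool_rot: [0.0, 0.072, 0.997, 0.0]
force: [0.7, 0.1, -7.8]
finger_gap: 0.0129
gripper_force: 88.0
```

Emit:
drive_tool(plan=[{"x":-0.15,"y":-0.9,"z":0,"spin":0},{"x":-0.15,"y":-0.9,"z":0,"spin":0},{"x":-0.15,"y":-0.9,"z":0,"spin":0},{"x":-0.1,"y":-0.6,"z":0,"spin":0},{"x":0,"y":-0.33,"z":0,"spin":0},{"x":0,"y":0,"z":0,"spin":0},{"x":0,"y":0,"z":0,"spin":0},{"x":0,"y":0,"z":0,"spin":0}])

```text
time_s: 58.35
ee_pos: [0.515, -0.2132, 0.246]
tool_rot: [-0.0, 0.07, 0.998, 0.0]
force: [-0.1, -0.4, -7.7]
finger_gap: 0.0125
gripper_force: 88.0
```

```bash
python3 -c "
from h import *
g=eyes.grab_frame('side');cv2.imwrite('pics/s15.png',g)
f=eyes.grab_frame('top');cv2.imwrite('pics/t15.png',f)
go(.5155,-.251,.246,81.85)
u=pix('side',[.51,-.25,.1]).astype(int);t=pix('top',[.51,-.26,.05]).astype(int);print(u,t)
A=cv2.resize(g[u[1]-90:u[1]+70,u[0]-55:u[0]+65],None,fx=3.3,fy=3.3,interpolation=cv2.INTER_CUBIC)
B=cv2.resize(f[t[1]-80:t[1]+80,t[0]-60:t[0]+60],None,fx=3.3,fy=3.3,interpolation=cv2.INTER_CUBIC)
cv2.imwrite('pics/s15b.png',np.hstack([A,B]))
"
```

```text
t 58.45 pos [ 0.5151 -0.2135  0.2461] a0 81.93 spin 0.02 xyz [-0.2867 -1.8552  0.0027] F [-0.2283 -0.465  -7.0577] gap 0.013
[301 259] [343 197]
```

View pics/s15b.png

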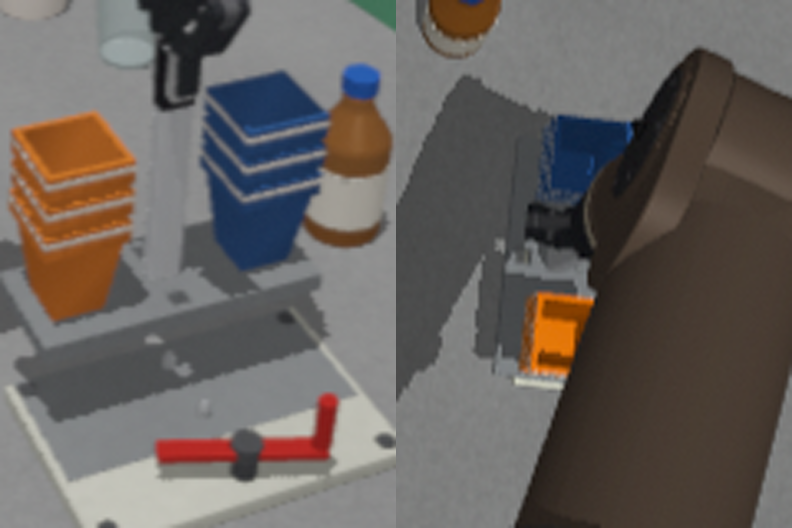

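Emit:
drive_tool(plan=[{"x":-0.15,"y":-0.5,"z":0,"spin":0},{"x":-0.14,"y":-0.8,"z":0,"spin":0},{"x":0,"y":-0.55,"z":0,"spin":0},{"x":0,"y":0,"z":0.5,"spin":0},{"x":0,"y":0,"z":0.7,"spin":0},{"x":0,"y":0,"z":0.7,"spin":0},{"x":0,"y":0,"z":0.3,"spin":0},{"x":0,"y":0,"z":0,"spin":0}])

```text
time_s: 59.25
ee_pos: [0.5147, -0.251, 0.2008]
tool_rot: [-0.001, 0.071, 0.997, 0.0]
force: [-0.3, 0.9, -8.2]
finger_gap: 0.0128
gripper_force: 88.2
```

Emit:
drive_tool(plan=[{"x":0,"y":0,"z":0,"spin":0},{"x":0,"y":0,"z":0,"spin":0}])

```text
time_s: 59.45
ee_pos: [0.5159, -0.252, 0.2028]
tool_rot: [0.001, 0.071, 0.997, -0.0]
force: [0.9, 0.0, -7.1]
finger_gap: 0.0128
gripper_force: 88.1
```

```bash
python3 -c "
from h import *
g=eyes.grab_frame('side');cv2.imwrite('pics/s16.png',g)
go(.5155,-.251,.200,81.85)
o=manip.observe();p=o['ee_pos'];a=np.radians(81.85);X=np.array([np.cos(a),np.sin(a)]);Y=np.array([-X[1],X[0]])
zb=p[2]-.1664
S=7;u0,v0=235,205
A=cv2.resize(g[v0:v0+85,u0:u0+114],None,fx=S,fy=S,interpolation=cv2.INTER_CUBIC)
for sx in(-.042,.042):
  for sy in(-.106,.106):
    for z in(zb+.014,):
      q=pix('side',[*(p[:2]+sx*X+sy*Y),z]);print(sx,sy,z,q)
      c=tuple(int(k) for k in ((q-[u0,v0]+.5)*S));cv2.circle(A,c,3,(0,255,0),1)
cv2.imwrite('pics/s16b.png',A)
"
```

```text
t 59.5 pos [ 0.5159 -0.252   0.2028] a0 81.85 spin -0.0 xyz [0.0248 0.0471 0.1388] F [ 0.0739  0.4045 -7.398 ] gap 0.0128
-0.042 -0.106 0.050376200555224224 [351.9377 276.0443]
-0.042 0.106 0.050376200555224224 [267.7747 300.5568]
0.042 -0.106 0.050376200555224224 [333.5395 254.2173]
0.042 0.106 0.050376200555224224 [253.1027 275.8664]
```

View pics/s16b.png

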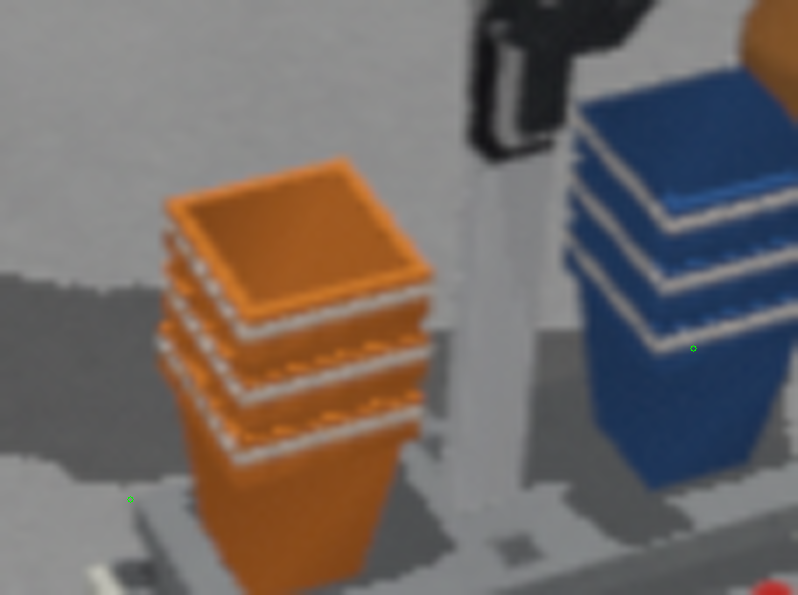

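Emit:
drive_tool(plan=[{"x":0,"y":0.06,"z":0.1,"spin":0},{"x":0,"y":0,"z":0.1,"spin":0},{"x":0,"y":0,"z":0.1,"spin":0},{"x":0,"y":0,"z":0,"spin":0},{"x":0,"y":0,"z":0,"spin":0}])

```text
time_s: 60.0
ee_pos: [0.5155, -0.2507, 0.196]
tool_rot: [-0.0, 0.071, 0.997, 0.0]
force: [-0.0, -0.5, -8.3]
finger_gap: 0.0131
gripper_force: 88.1
```

Emit:
drive_tool(plan=[{"x":0,"y":0,"z":0.1,"spin":0},{"x":0,"y":0,"z":0,"spin":0},{"x":0,"y":0,"z":0,"spin":0}])

```text
time_s: 60.3
ee_pos: [0.5155, -0.2506, 0.194]
tool_rot: [-0.0, 0.071, 0.997, 0.0]
force: [0.6, -0.1, -7.7]
finger_gap: 0.0126
gripper_force: 88.1
```

Emit:
drive_tool(plan=[{"x":0,"y":0,"z":0.05,"spin":0},{"x":0,"y":0,"z":0,"spin":0},{"x":0,"y":0,"z":0,"spin":0}])

```text
time_s: 60.6
ee_pos: [0.5156, -0.2506, 0.1931]
tool_rot: [-0.0, 0.071, 0.997, 0.0]
force: [0.3, 0.0, -7.1]
finger_gap: 0.0126
gripper_force: 88.1
```

Emit:
drive_tool(plan=[{"x":0,"y":0,"z":0.05,"spin":0},{"x":0,"y":0,"z":0,"spin":0},{"x":0,"y":0,"z":0,"spin":0}])

```text
time_s: 60.9
ee_pos: [0.5155, -0.2506, 0.1921]
tool_rot: [-0.0, 0.071, 0.997, 0.0]
force: [0.8, -0.5, -7.0]
finger_gap: 0.013
gripper_force: 88.1
```

Emit:
drive_tool(plan=[{"x":0,"y":0,"z":0.05,"spin":0},{"x":0,"y":0,"z":0.05,"spin":0},{"x":0,"y":0,"z":0,"spin":0}])

```text
time_s: 61.2
ee_pos: [0.5155, -0.2506, 0.1899]
tool_rot: [-0.0, 0.071, 0.997, 0.0]
force: [-0.1, -0.1, -7.7]
finger_gap: 0.0131
gripper_force: 88.0
```

Emit:
drive_tool(plan=[{"x":0,"y":0,"z":0.05,"spin":0},{"x":0,"y":0,"z":0.05,"spin":0},{"x":0,"y":0,"z":0,"spin":0}])

```text
time_s: 61.5
ee_pos: [0.5155, -0.2506, 0.1879]
tool_rot: [-0.0, 0.071, 0.997, 0.0]
force: [-1.5, 0.2, -7.9]
finger_gap: 0.0129
gripper_force: 88.0
```

Emit:
drive_tool(plan=[{"x":0,"y":0,"z":0.05,"spin":0},{"x":0,"y":0,"z":0.05,"spin":0},{"x":0,"y":0,"z":0,"spin":0}])

```text
time_s: 61.8
ee_pos: [0.5155, -0.2506, 0.1859]
tool_rot: [-0.0, 0.071, 0.997, 0.0]
force: [-0.7, -0.4, -8.7]
finger_gap: 0.0127
gripper_force: 88.0
```

No contact with the pegs' sides so far, so keep going down to the seat (TCP about 0.182).

Emit:
drive_tool(plan=[{"x":0,"y":0,"z":0.05,"spin":0},{"x":0,"y":0,"z":0.05,"spin":0},{"x":0,"y":0,"z":0,"spin":0}])

```text
time_s: 62.1
ee_pos: [0.5155, -0.2506, 0.1839]
tool_rot: [-0.0, 0.071, 0.997, 0.0]
force: [-0.3, -0.2, -8.2]
finger_gap: 0.013
gripper_force: 88.0
```

Emit:
drive_tool(plan=[{"x":0,"y":0,"z":0.05,"spin":0},{"x":0,"y":0,"z":0,"spin":0},{"x":0,"y":0,"z":0,"spin":0}])

```text
time_s: 62.4
ee_pos: [0.5155, -0.2506, 0.1831]
tool_rot: [-0.0, 0.071, 0.997, 0.0]
force: [-0.5, 0.5, -7.9]
finger_gap: 0.0128
gripper_force: 88.1
```

Emit:
drive_tool(plan=[{"x":0,"y":0,"z":0.05,"spin":0},{"x":0,"y":0,"z":0,"spin":0},{"x":0,"y":0,"z":0,"spin":0}])

```text
time_s: 62.7
ee_pos: [0.5157, -0.2509, 0.1824]
tool_rot: [0.0, 0.071, 0.997, -0.0]
force: [-1.2, -1.1, -1.9]
finger_gap: 0.0125
gripper_force: 88.8
```

Emit:
drive_tool(plan=[{"x":0,"y":0,"z":0.03,"spin":0},{"x":0,"y":0,"z":0,"spin":0},{"x":0,"y":0,"z":0,"spin":0}])

```text
time_s: 63.0
ee_pos: [0.5157, -0.2509, 0.1824]
tool_rot: [0.0, 0.071, 0.997, -0.0]
force: [-3.6, 0.9, 5.0]
finger_gap: 0.0131
gripper_force: 90.3
```

Emit:
drive_tool(plan=[{"x":0,"y":0,"z":0,"spin":0},{"x":0,"y":0,"z":0,"spin":0},{"x":0,"y":0,"z":0,"spin":0},{"x":0,"y":0,"z":0,"spin":0},{"x":0,"y":0,"z":0,"spin":0},{"x":0,"y":0,"z":0,"spin":0},{"x":0,"y":0,"z":0,"spin":0}], fingers=-1)

```text
time_s: 63.7
ee_pos: [0.5156, -0.2506, 0.1815]
tool_rot: [-0.0, 0.071, 0.997, 0.0]
force: [0.2, -0.0, 0.0]
finger_gap: 0.0857
gripper_force: 0.0
```

Emit:
drive_tool(plan=[{"x":0,"y":0,"z":-0.5,"spin":0},{"x":0,"y":0,"z":-1,"spin":0},{"x":0,"y":0,"z":-1,"spin":0},{"x":0,"y":0,"z":-1,"spin":0},{"x":0,"y":0,"z":0,"spin":0},{"x":0,"y":0,"z":0,"spin":0}])

```text
time_s: 64.3
ee_pos: [0.5158, -0.2507, 0.2521]
tool_rot: [0.001, 0.071, 0.997, -0.0]
force: [0.5, 0.1, -0.0]
finger_gap: 0.0856
gripper_force: 0.0
```

```bash
python3 -c "
from h import *
g=eyes.grab_frame('side');cv2.imwrite('pics/s17.png',g)
f=eyes.grab_frame('top');cv2.imwrite('pics/t17.png',f)
# latch: red mask in side view; pin top = highest red pixels
for n,im in(('side',g),('top',cv2.imread('pics/top0.png'))):
    v=cv2.cvtColor(im,cv2.COLOR_BGR2HSV);m=cv2.inRange(v,(0,170,80),(4,255,255))|cv2.inRange(v,(176,170,80),(180,255,255))
    c=max(cv2.findContours(m,cv2.RETR_EXTERNAL,cv2.CHAIN_APPROX_NONE)[0],key=cv2.contourArea)[:,0];print(n,len(c),c.min(0),c.max(0),c[c[:,1]==c[:,1].min()].mean(0))
s=np.array([.5157,-.2509]);a=np.radians(81.85);X=np.array([np.cos(a),np.sin(a)]);Y=np.array([-X[1],X[0]])
post=s-.085*X;print('post',post)
for th in range(0,50,5):
    t=np.radians(th);d=-Y*np.cos(t)-X*np.sin(t);p=post+.05*d;print(th,p,pix('side',[*p,.081]),pix('top',[*p,.081]))
go(*post,.25,81.85)
u0,v0=225,170
cv2.imwrite('pics/s17b.png',cv2.resize(g[v0:v0+140,u0:u0+180],None,fx=4.2,fy=4.2,interpolation=cv2.INTER_CUBIC))
"
```

```text
side 123 [135  52] [194  72] [174.5  52. ]
top 35 [358 201] [368 217] [365. 201.]
post [ 0.5036 -0.335 ]
0 [ 0.5531 -0.3421] [341.7487 284.1397] [373.1786 181.0753]
5 [ 0.5523 -0.3464] [342.7185 285.4679] [374.6513 181.3147]
10 [ 0.5512 -0.3506] [343.5348 286.8402] [376.1009 181.6802]
15 [ 0.5496 -0.3547] [344.19   288.2467] [377.5166 182.1691]
20 [ 0.5477 -0.3586] [344.6776 289.6774] [378.8876 182.7776]
25 [ 0.5455 -0.3624] [344.9921 291.1217] [380.2036 183.5014]
30 [ 0.543  -0.3659] [345.1293 292.5687] [381.4547 184.335 ]
35 [ 0.5401 -0.3692] [345.0861 294.0073] [382.6314 185.2721]
40 [ 0.537  -0.3723] [344.861  295.4263] [383.7246 186.3058]
45 [ 0.5336 -0.3751] [344.4538 296.8141] [384.7262 187.4282]
t 64.4 pos [ 0.5152 -0.2504  0.2509] a0 81.85 spin 0.001 xyz [-0.0298 -4.273   0.0446] F [-0.5347 -0.8828 -0.2924] gap 0.0854
```

View pics/s17b.png

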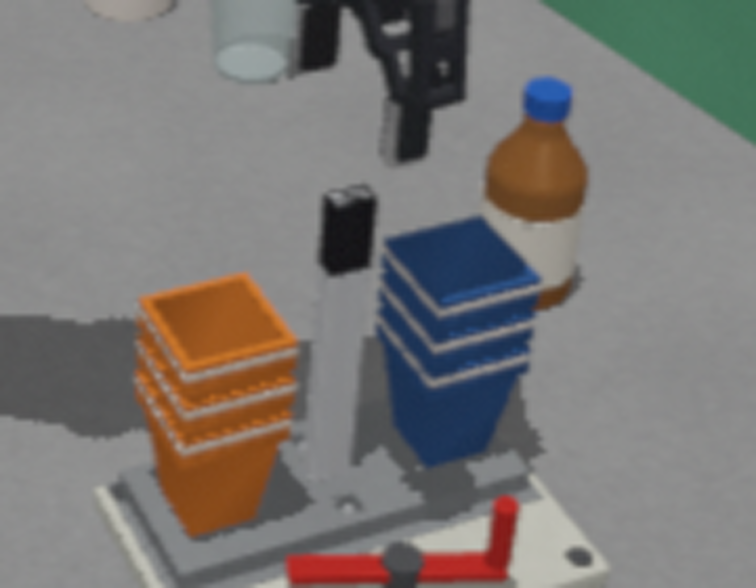

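Seated: the tray lies flat over the patch with a peg showing in the near hole at crop (347,506). The latch pin is at (506,500), so the latch angle is about 20°.

```bash
python3 -c "
from h import *
print(manip.observe()['joints'])
go(.5477,-.3586,.055,81.85)"
```

```text
[ 0.0024  0.3495  0.4858  1.7044 -0.1775  1.1326  1.9677]
t 64.4 pos [ 0.5152 -0.2504  0.2509] a0 81.85 spin 0.001 xyz [-2.3873 -5.13    9.7919] F [-0.5347 -0.8828 -0.2924] gap 0.0854
```

Emit:
drive_tool(plan=[{"x":-0.35,"y":-0.7,"z":0,"spin":0},{"x":-0.35,"y":-0.7,"z":0,"spin":0},{"x":-0.35,"y":-0.7,"z":0,"spin":0},{"x":-0.35,"y":-0.7,"z":0,"spin":0},{"x":-0.35,"y":-0.7,"z":0,"spin":0},{"x":-0.35,"y":-0.7,"z":0,"spin":0},{"x":-0.29,"y":-0.93,"z":0,"spin":0},{"x":0,"y":0,"z":0,"spin":0}], fingers=0, squeeze=30)

```text
time_s: 65.2
ee_pos: [0.5476, -0.3631, 0.251]
tool_rot: [-0.0, 0.073, 0.997, -0.001]
force: [0.8, -1.1, 0.7]
finger_gap: 0.0424
gripper_force: 0.0
```

Emit:
drive_tool(plan=[{"x":0,"y":0,"z":0,"spin":-1},{"x":0,"y":0,"z":0,"spin":-1},{"x":0,"y":0,"z":0,"spin":-1},{"x":0,"y":0,"z":0,"spin":-1},{"x":0,"y":0,"z":0,"spin":-1},{"x":0,"y":0,"z":0,"spin":-1},{"x":0,"y":0,"z":0,"spin":-1},{"x":0,"y":0,"z":0,"spin":-1}])

```text
time_s: 66.0
ee_pos: [0.5483, -0.3592, 0.2512]
tool_rot: [-0.0, -0.208, 0.978, 0.0]
force: [-1.2, -0.4, 0.4]
finger_gap: 0.0426
gripper_force: 0.0
```

```bash
python3 -c "
from h import *
print(manip.observe()['joints'])
g=eyes.grab_frame('side');cv2.imwrite('pics/s18.png',g)
go(.5477,-.3586,.055,171.85)"
```

```text
[ 0.2682  0.4817  0.3571  1.4835 -0.1742  1.2082  2.6396]
t 66.05 pos [ 0.5483 -0.3593  0.2513] a0 114.23 spin -14.406 xyz [-0.0344  0.0303  9.8169] F [-0.0327  0.9855 -0.519 ] gap 0.0427
```

Negative spin drives joint 7 toward its limit, so go back and use the original orientation.

Emit:
drive_tool(plan=[{"x":0,"y":0,"z":0,"spin":1},{"x":0,"y":0,"z":0,"spin":1},{"x":0,"y":0,"z":0,"spin":1},{"x":0,"y":0,"z":0,"spin":1},{"x":0,"y":0,"z":0,"spin":1},{"x":0,"y":0,"z":0,"spin":1},{"x":0,"y":0,"z":0,"spin":1},{"x":0,"y":0,"z":0,"spin":1}])

```text
time_s: 66.85
ee_pos: [0.5484, -0.3591, 0.2513]
tool_rot: [-0.0, 0.073, 0.997, 0.0]
force: [-0.7, -0.1, 0.1]
finger_gap: 0.0426
gripper_force: 0.0
```

Emit:
drive_tool(plan=[{"x":0,"y":0,"z":1,"spin":0},{"x":0,"y":0,"z":1,"spin":0},{"x":0,"y":0,"z":1,"spin":0},{"x":0,"y":0,"z":1,"spin":0},{"x":0,"y":0,"z":1,"spin":0},{"x":0,"y":0,"z":1,"spin":0},{"x":0,"y":0,"z":0,"spin":0},{"x":0,"y":0,"z":0,"spin":0}])

```text
time_s: 67.65
ee_pos: [0.5483, -0.3592, 0.1316]
tool_rot: [-0.0, 0.072, 0.997, 0.0]
force: [-0.3, 0.1, 1.1]
finger_gap: 0.0427
gripper_force: 0.0
```

```bash
python3 -c "
from h import *
g=eyes.grab_frame('side');cv2.imwrite('pics/s19.png',g)
go(.5477,-.3586,.055,81.85);print(manip.observe()['joints'][6])
u0,v0=255,180
cv2.imwrite('pics/s19b.png',cv2.resize(g[v0:v0+140,u0:u0+160],None,fx=4.2,fy=4.2,interpolation=cv2.INTER_CUBIC))"
```

```text
t 67.7 pos [ 0.5487 -0.3595  0.1324] a0 81.8 spin -0.012 xyz [0.0601 0.0406 3.868 ] F [-0.5495 -0.1892  0.2963] gap 0.0425
2.1867442268012955
```

View pics/s19b.png

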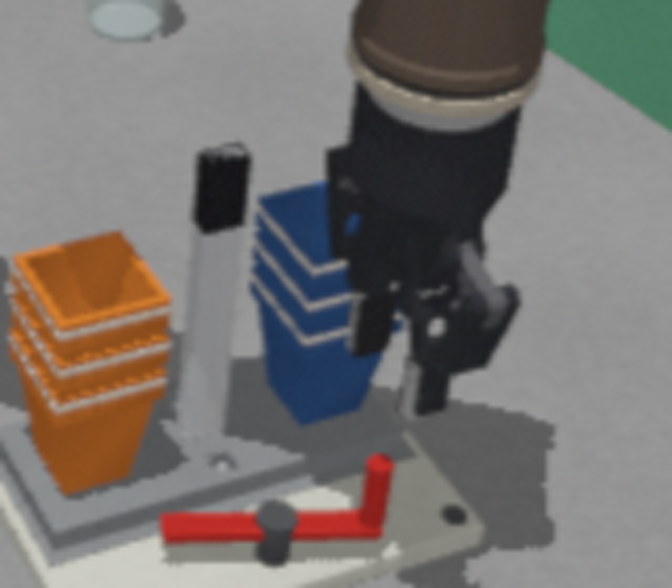

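The pin is at crop (378,465), in line below the fingers. Descend and pinch.

Emit:
drive_tool(plan=[{"x":0.03,"y":0,"z":0.7,"spin":0},{"x":0,"y":0,"z":0.7,"spin":0},{"x":0,"y":0,"z":0.7,"spin":0},{"x":0,"y":0,"z":0.7,"spin":0},{"x":0,"y":0,"z":0.6,"spin":0},{"x":0,"y":0,"z":0.4,"spin":0},{"x":0,"y":0,"z":0,"spin":0},{"x":0,"y":0,"z":0,"spin":0}])

```text
time_s: 68.5
ee_pos: [0.5478, -0.3591, 0.0556]
tool_rot: [0.0, 0.071, 0.997, -0.0]
force: [0.5, 0.8, 0.3]
finger_gap: 0.0427
gripper_force: 0.0
```

Emit:
drive_tool(plan=[{"x":0,"y":0,"z":0,"spin":0},{"x":0,"y":0,"z":0,"spin":0},{"x":0,"y":0,"z":0,"spin":0},{"x":0,"y":0,"z":0,"spin":0},{"x":0,"y":0,"z":0,"spin":0},{"x":0,"y":0,"z":0,"spin":0},{"x":0,"y":0,"z":0,"spin":0},{"x":0,"y":0,"z":0,"spin":0}], fingers=1, squeeze=25)

```text
time_s: 69.3
ee_pos: [0.5483, -0.3594, 0.0562]
tool_rot: [0.001, 0.071, 0.997, -0.0]
force: [0.2, -0.9, 5.5]
finger_gap: 0.0132
gripper_force: 25.3
```

```bash
python3 -c "
from h import *
g=eyes.grab_frame('side');cv2.imwrite('pics/s20.png',g)
go(.5477,-.3586,.055,81.85)"
```

```text
t 69.35 pos [ 0.5483 -0.3593  0.0562] a0 81.84 spin -0.001 xyz [0.035  0.032  0.0594] F [ 0.3238 -0.9857  5.6722] gap 0.0129
```

Emit:
drive_tool(plan=[{"x":0.065,"y":-0.162,"z":0,"spin":1},{"x":0.065,"y":-0.162,"z":0,"spin":1},{"x":0.065,"y":-0.162,"z":0,"spin":1},{"x":0.065,"y":-0.162,"z":0,"spin":1}])

```text
time_s: 69.75
ee_pos: [0.5404, -0.3706, 0.0562]
tool_rot: [0.001, 0.21, 0.978, -0.0]
force: [2.2, -0.3, 4.4]
finger_gap: 0.0128
gripper_force: 25.4
```

Emit:
drive_tool(plan=[{"x":0.065,"y":-0.162,"z":0,"spin":1},{"x":0.065,"y":-0.162,"z":0,"spin":1},{"x":0.065,"y":-0.162,"z":0,"spin":1},{"x":0.065,"y":-0.162,"z":0,"spin":1}])

```text
time_s: 70.15
ee_pos: [0.5295, -0.3796, 0.0563]
tool_rot: [0.001, 0.345, 0.939, -0.0]
force: [2.5, -1.6, 3.1]
finger_gap: 0.0137
gripper_force: 25.3
```

```bash
cat >> h.py <<'E'
def latch():
    p=manip.observe()['ee_pos'][:2]-np.array([.5036,-.335]);a=np.radians(81.85);x=p@[np.cos(a),np.sin(a)];y=p@[-np.sin(a),np.cos(a)]
    print('theta',np.degrees(np.arctan2(-x,-y)),'r',np.hypot(x,y))
E
python3 -c "
from h import *
latch();go(.5,-.385,.055);print(manip.observe()['joints'][6])"
```

```text
theta 51.71236406565021 r 0.05162604725864286
t 70.15 pos [ 0.5295 -0.3796  0.0563] a0 49.69 spin 0.0 xyz [ 0.9526 -1.1589  0.0599] F [ 2.537  -1.6429  3.0652] gap 0.0137
1.818194616376836
```

Good tracking (θ≈52°). Finish the swing.

Emit:
drive_tool(plan=[{"x":0.065,"y":-0.162,"z":0,"spin":1},{"x":0.065,"y":-0.162,"z":0,"spin":1},{"x":0.065,"y":-0.162,"z":0,"spin":1},{"x":0.065,"y":-0.162,"z":0,"spin":1}])

```text
time_s: 70.55
ee_pos: [0.5165, -0.3853, 0.0562]
tool_rot: [0.001, 0.472, 0.882, -0.001]
force: [1.8, -3.3, 3.7]
finger_gap: 0.0129
gripper_force: 25.2
```

Emit:
drive_tool(plan=[{"x":0.065,"y":-0.162,"z":0,"spin":1},{"x":0.065,"y":-0.162,"z":0,"spin":1},{"x":0.065,"y":-0.162,"z":0,"spin":1},{"x":0.065,"y":-0.162,"z":0,"spin":1},{"x":0.03,"y":-0.08,"z":0,"spin":0.5},{"x":0,"y":0,"z":0,"spin":0},{"x":0,"y":0,"z":0,"spin":0}])

```text
time_s: 71.25
ee_pos: [0.5002, -0.387, 0.0562]
tool_rot: [0.001, 0.603, 0.798, -0.001]
force: [0.5, -5.7, 4.6]
finger_gap: 0.0128
gripper_force: 25.4
```

```bash
python3 -c "
from h import *
latch();go(.4965,-.3845,.055)"
```

```text
theta 85.62744253707575 r 0.05207763912293984
t 71.25 pos [ 0.5002 -0.387   0.0562] a0 15.82 spin 0.0 xyz [ 0.1687 -0.1429  0.0605] F [ 0.533  -5.6589  4.5997] gap 0.0128
```

Emit:
drive_tool(plan=[{"x":0.06,"y":-0.09,"z":0,"spin":0.5},{"x":0.06,"y":-0.09,"z":0,"spin":0.5},{"x":0,"y":0,"z":0,"spin":0}])

```text
time_s: 71.55
ee_pos: [0.4961, -0.3865, 0.0563]
tool_rot: [0.002, 0.631, 0.776, -0.001]
force: [0.7, -8.3, 2.7]
finger_gap: 0.0131
gripper_force: 25.1
```

Emit:
drive_tool(plan=[{"x":0.01,"y":-0.05,"z":0,"spin":0.2},{"x":0,"y":0,"z":0,"spin":0},{"x":0,"y":0,"z":0,"spin":0}])

```text
time_s: 71.85
ee_pos: [0.4954, -0.3865, 0.0563]
tool_rot: [0.002, 0.636, 0.772, -0.001]
force: [2.5, -7.8, 1.1]
finger_gap: 0.0127
gripper_force: 25.1
```

```bash
python3 -c "
from h import *
latch();go(.4965,-.3845,.055)"
```

```text
theta 90.88204951196384 r 0.05211149083900104
t 71.85 pos [ 0.4954 -0.3865  0.0563] a0 11.01 spin 0.0 xyz [0.0864 0.0718 0.0643] F [ 2.4603 -7.7633  1.0545] gap 0.0127
```

Emit:
drive_tool(plan=[{"x":0,"y":0,"z":0,"spin":0},{"x":0,"y":0,"z":0,"spin":0},{"x":0,"y":0,"z":0,"spin":0},{"x":0,"y":0,"z":0,"spin":0},{"x":0,"y":0,"z":0,"spin":0}], fingers=0)

```text
time_s: 72.35
ee_pos: [0.495, -0.3836, 0.0553]
tool_rot: [-0.0, 0.636, 0.772, 0.0]
force: [0.4, -0.0, 0.8]
finger_gap: 0.0427
gripper_force: 0.0
```

Emit:
drive_tool(plan=[{"x":0,"y":0,"z":-0.5,"spin":0},{"x":0,"y":0,"z":-1,"spin":0},{"x":0,"y":0,"z":-1,"spin":0},{"x":0,"y":0,"z":-1,"spin":0},{"x":0,"y":0,"z":-1,"spin":0},{"x":0,"y":0,"z":-1,"spin":0},{"x":0,"y":0,"z":-1,"spin":0},{"x":0,"y":0,"z":-1,"spin":0}])

```text
time_s: 73.15
ee_pos: [0.4948, -0.384, 0.2071]
tool_rot: [0.0, 0.636, 0.772, 0.0]
force: [0.3, 1.1, -0.5]
finger_gap: 0.0427
gripper_force: 0.0
```

Emit:
drive_tool(plan=[{"x":0,"y":0,"z":-1,"spin":0},{"x":0,"y":0,"z":-1,"spin":0},{"x":0,"y":0,"z":-1,"spin":0},{"x":1,"y":0,"z":0,"spin":0},{"x":0,"y":0,"z":0,"spin":0},{"x":0,"y":0,"z":0,"spin":0}])

```text
time_s: 73.75
ee_pos: [0.4912, -0.364, 0.2659]
tool_rot: [0.0, 0.636, 0.772, 0.0]
force: [0.2, 0.0, 0.7]
finger_gap: 0.0426
gripper_force: 0.0
```

```bash
python3 -c "
from h import *
g=eyes.grab_frame('side');cv2.imwrite('pics/s21.png',g)
f=eyes.grab_frame('top');cv2.imwrite('pics/t21.png',f)
print(manip.observe()['ee_pos'])
c=np.array([.5157,-.2509]);Y=np.array([-.99,.1417])
stripes(g,*(c+.072*Y),.18,-8.15);stripes(g,*(c-.072*Y),.18,-8.15)
A=cv2.resize(g[170:350,210:400],None,fx=3.0,fy=3.0,interpolation=cv2.INTER_CUBIC)
B=cv2.resize(f[140:260,305:395],None,fx=2.5,fy=4.5)
B=cv2.resize(f[140:260,310:380],None,fx=3,fy=3);B=cv2.copyMakeBorder(B,0,A.shape[0]-B.shape[0],0,0,cv2.BORDER_CONSTANT)
cv2.imwrite('pics/fin.png',np.hstack([A,B]))"
```

```text
[ 0.491  -0.3647  0.2655]
stripe z [0.108  0.1315 0.155 ] sat [61.8966 85.2284 63.2029]
stripe z [0.107  0.1305 0.1545] sat [2.5104 2.1192 8.2593]
```

View pics/fin.png

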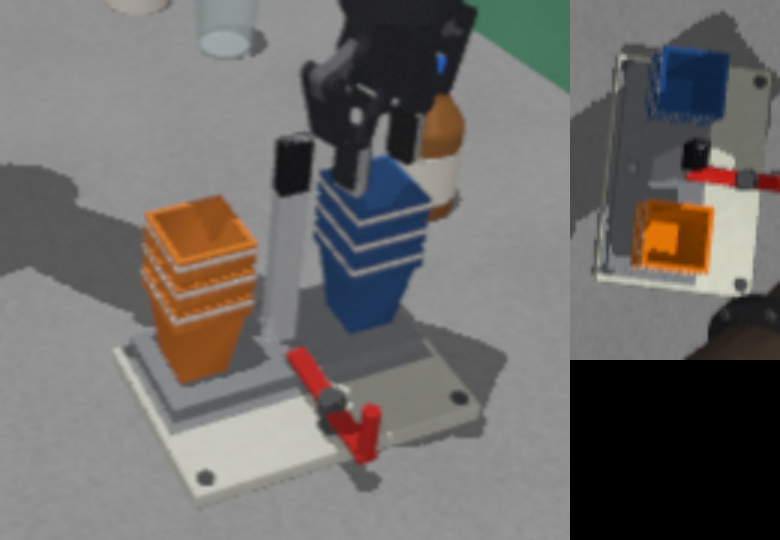

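The picture shows the tray home and flat, with the latch tongue (300,360) over its edge and the pin outboard at (370,420). Stripe heights are about 16 mm above those on the bench, as they should be, with 23.5–24 mm spacing. The robot is clear of everything, so I'm handing in.

```bash
python3 -c "
from workcell import job
print(job.sign_off())"
```

```text
the job is handed in; nothing more can be done
None
```

The job is handed in: all four loose tubs are nested in their own-colour stacks with about 6 mm collar gaps, the carrier sits flat on the dock pegs, and the latch is shut over its edge; the judge's result was not shown.

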